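# Put the cooking tools and spice tins away beside the range

### The job

Tidy the counter after cooking: press every wooden cooking tool down by its handle into a spring clip of its own on the clip rack, until the middle of the handle is fully home in both pairs of rollers, and lay every spice tin flat on the sloping stand, cap end uppermost and its plain end resting square against the bottom lip, side by side. Do not disturb the canister, mug or salt jar.

Things in the scene. Friction and masses are not known exactly. Their poses are not given: they have to be found in the camera images.
- turner: Wooden turner, 190 mm long (may be absent): round handle 20 in diameter, 130 long (x -65 to +65), then a flat square blade 65 x 50 x 8 thick out to x +125, flush with the handle's underside, so that it lies steady. Origin on the handle's axis at its middle, 10 above the underside; z up. About 70 g. Starts on the counter, head roughly towards the robot.
- spoon: Wooden spoon, 190 mm long (may be absent): round handle 20 in diameter, 130 long (x -65 to +65), then a flat round head 54 across x 8 thick out to x +125, flush with the handle's underside, so that it lies steady. Origin on the handle's axis at its middle, 10 above the underside; z up. About 70 g. Starts on the counter, head roughly towards the robot.
- fork: Wooden fork, 190 mm long (may be absent): round handle 20 in diameter, 130 long (x -65 to +65), then a head with three tines, 50 wide x 8 thick out to x +125, flush with the handle's underside, so that it lies steady. Origin on the handle's axis at its middle, 10 above the underside; z up. About 70 g. Starts on the counter, head roughly towards the robot.
- spatula: Wooden spatula, 190 mm long (may be absent): round handle 20 in diameter, 130 long (x -65 to +65), then a flat narrow blade 65 x 28 x 8 thick out to x +125, flush with the handle's underside, so that it lies steady. Origin on the handle's axis at its middle, 10 above the underside; z up. About 70 g. Starts on the counter, head roughly towards the robot.
- tin0: Flat metal spice tin (may be absent) lying on a broad side: body 80 (x) x 36 (y) x 30 (z) mm, with a black round cap 24 in diameter sticking out 16 from the middle of its +x end. Origin at the centre of the 80 x 36 x 30 body; z out of a broad side. About 110 g. The tins are alike; starts on the counter.
- tin1: Flat metal spice tin (may be absent) lying on a broad side: body 80 (x) x 36 (y) x 30 (z) mm, with a black round cap 24 in diameter sticking out 16 from the middle of its +x end. Origin at the centre of the 80 x 36 x 30 body; z out of a broad side. About 110 g. The tins are alike; starts on the counter.
- tin2: Flat metal spice tin (may be absent) lying on a broad side: body 80 (x) x 36 (y) x 30 (z) mm, with a black round cap 24 in diameter sticking out 16 from the middle of its +x end. Origin at the centre of the 80 x 36 x 30 body; z out of a broad side. About 110 g. The tins are alike; starts on the counter.
- tin3: Flat metal spice tin (may be absent) lying on a broad side: body 80 (x) x 36 (y) x 30 (z) mm, with a black round cap 24 in diameter sticking out 16 from the middle of its +x end. Origin at the centre of the 80 x 36 x 30 body; z out of a broad side. About 110 g. The tins are alike; starts on the counter.
- tin0_cap (a point): Outer end of the tin's cap, on its axis, 56 mm in +x from the centre of the tin body.
- tin1_cap (a point): Outer end of the tin's cap, on its axis, 56 mm in +x from the centre of the tin body.
- tin2_cap (a point): Outer end of the tin's cap, on its axis, 56 mm in +x from the centre of the tin body.
- tin3_cap (a point): Outer end of the tin's cap, on its axis, 56 mm in +x from the centre of the tin body.
- clip_rack: Fixed rack of four spring clips side by side along y, 66 mm apart: wooden base 110 (x) x 250 (y) x 12 high, origin centre of its underside, z up. Handles lie along its x, either way round. Each clip has two seat pads (14 x 14, tops 30 high, at x -37 and +37), and over each pad a left and a right roller (16 in diameter, 14 long along x, axis 49 high, not turning).
- clip0 (a point): Clip at rack y +99 mm, 40 high: where the middle of a fully seated handle's axis lies; axes as the rack's. Closed, left and right rollers are 12 apart, tops 57 high. A handle pressed straight down (5 to 15 N) pushes the jaws apart sideways (up to 7 each; spring 1.8 N + 0.3 N per mm each); they close over it once it rests on the pads.
- clip1 (a point): Same point of the clip at rack y +33 mm (40 high). In every clip the space between the two roller pairs (rack x -30 to +30) is free down to the base top at 12 high, so that fingers can hold the middle of the handle while it goes in.
- clip2 (a point): Same point of the clip at rack y -33 mm (40 high).
- clip3 (a point): Same point of the clip at rack y -99 mm (40 high).
- spice_shelf: Sloping shelf of the fixed white metal spice stand: 115 mm up the slope x 300 wide, inclined 30 degrees, low side near the robot. Origin on the surface, at the middle of the inner face of the bottom lip, 16 above the counter; x up the slope, y along the lip, z out of the surface. Lip and end rims (inner faces at y +-146) stand 12 above the surface. Four tins fit, 78 apart.
- canister: Small steel canister, 80 across, 90 high, stands upright on the counter, not part of the job; origin centre of its underside.
- mug: White mug, 80 across, 90 high, with a handle, stands upright on the counter, not part of the job; origin centre of its underside.
- salt_jar: Glass salt jar, 70 across, 100 high, stands upright on the counter, not part of the job; origin centre of its underside.
Not all that is in view belongs to the job. What is shaped like the tin3 but green is not meant. Leave any black look-alike of the spatula alone.

How it is judged:
By the outcome, as a careful person would: the job done as asked, in the order asked, and still so for the second after the job is handed in, with the robot touching nothing.
Of turner, spoon, fork, spatula only 3 to 4 are there at a start; the rules pass over those that are not, and their reading is None.
Of tin0, tin1, tin2, tin3 only 3 to 4 are there at a start; the rules pass over those that are not, and their reading is None.
At some moment in a run one of turner, spoon, fork, spatula, tin0, tin1, tin2, tin3 may be knocked a few centimetres aside while the robot is not near it.
It also fails if it takes over 210 s, if anything falls off the work surface, if the arm or the gripper's body presses on something with over 40 N, if the wrist force passes 120 N, or if a joint passes its speed limit or range.

### The arm

A 7-joint arm with a two-finger parallel gripper is mounted at the origin on the work surface. World frame = base frame: x ahead of the robot, y to its left, z up, the work surface at z = 0. Lengths are in m, angles in rad, forces in N, time in s.
With the tool pointing down it reaches from about 0.425 to 0.825 m from the base axis. Payload 3.6 kg.
Tool frame: the origin (TCP) lies between the finger pads; the fingertips stand 8 mm ahead of it and the grasp point (between the pads) lies 11 mm behind it; z points along the fingers, y is the line along which they close (so a half turn about z gives the same grasp; the last joint's range is limited). The gripper opens to 85 mm and grips with 20 to 120 N. Pads are 22 mm wide; open, the fingers measure 114 mm over their backs; the gripper's body (76 mm by 85 mm) begins 54 mm behind the grasp point. The pads swing forward as they close: fully open they stand 13 mm farther back than shut.
Start: joints at [-1.232, 0.615, -0.013, 1.423, 0.008, 1.103, -0.04], TCP at [0.232, 0.607, 0.21] pointing down, gripper open.
Joint ranges: [-3.12, 3.12], [-0.3, 2.06], [-1.34, 1.32], [0.26, 2.42], [-1.36, 4.5], [0.01, 1.98], [-2.84, 2.84]. Speed limits (rad/s): [2.79, 2.79, 3.14, 3.14, 3.14, 3.14, 3.14].

### API

Orientations are given as a unit quaternion [x, y, z, w].
In Python, from plant import robot, viewer gives the robot as it stands.
- The arm moves only by the tool servo_tool, never from a script. Its argument "steps" is a list of rows, each a list of 7 numbers: the turn, a rotation vector about the world's x, y, z in degrees, then the shift along the world's x, y, z in m, then the closure, from 0 (fully open) to 1 (shut). In form: [[wx, wy, wz, tx, ty, tz, claw], ...]. A call has 1 to 8 rows; each row shifts and turns the commanded pose from where the row before left it; what a row does not reach is not made up. A row lasts 1/12 s, in which the tool goes at most 41.7 mm and 7.16 degrees, less where a joint would pass 70% of its speed; a pose out of reach is approached as far as the arm can. A call is refused whole if a number of a shift passes 0.0417 or a number of a turn 7.16, either way. A call with a gripper value outside its range is refused whole. The fingers move at their own pace and stop on an object; "squeeze" is the grip in N (left out, the last holds). Time passes only in rows, so rows that do not move let the fingers close. It gives the time, the measured TCP pose, the force, the opening and the grip force at its end, in the units of the state.
- robot.state(): the state, without advancing time (a new reading comes with each control period).
- viewer.read_camera(name): name is "scene" or "top" or "wrist"; returns the picture (384x512x3 uint8, red, green, blue); there is no depth.
- viewer.camera_model(name): a dict with "mtx" (3x3 intrinsics, pixels), "D" ([k1, k2, p1, p2, k3] as OpenCV has them; the pictures are not rectified), "world_to_cam" (4x4, takes a point from world to camera coordinates); the wrist camera has in their place "mount" (4x4, takes a point from camera to tool coordinates, whose origin is the TCP and whose axes are the flange's). Camera axes: x right, y down, z forward; pixel columns grow to the right and rows downward; lengths in m; the calibration is good to about 2 mm. A picture is of the moment at which its call begins: read the wrist's pose just before it. camera_model takes no time and is no camera call.
- robot.hand_in(): hands the job in; it is judged then, once.
The state is a dict: "clock": time; "qpos": joint angles; "joint_vel": joint speeds; "joint_torque": joint torques, N m; "eef_pos": TCP position; "eef_rot": TCP orientation; "wrist_force": force on the tool from outside, world axes, zero at the start; "ft_torque": the same for the moment, N m; "finger_gap": opening from 0.0 (shut) to 1.0 (fully open); "grip_force": force on a finger pad.
Only numpy, scipy, OpenCV 4.12 (cv2) and the standard library are available. Lean on these libraries where they do the work, as an engineer would, in place of code of your own. Each camera call takes 0.05 s, during which the arm holds its last target. There are 200 camera calls.

## Working session

There is one attempt and no reset: what is moved stays moved. The work goes in short steps, Python scripts to look and compute and a tool call to move; the robot and the scene stay as the last step left them, time stands still between calls to the robot, and variables do not carry over. Pictures are saved under pics/ and viewed, at most 14 in all, crops included, and the job is handed in when it is done.

Besides the shell and the picture viewer there is one more tool, called after "Request:" by a JSON object that holds its "name" and its "arguments", one argument or row to a line. servo_tool: Moves the arm, as the interface text tells. Its arguments: {"type":"object","properties":{"steps":{"type":"array"},"squeeze":{"type":"number"}},"required":["steps"]}

```bash
ls; mkdir -p pics; python3 - <<'E'
from plant import robot, viewer
import cv2,numpy as np
for n in ["scene","top"]:
    im=viewer.read_camera(n); cv2.imwrite(f"pics/{n}0.png",cv2.resize(im[:,:,::-1],(800,600),interpolation=cv2.INTER_CUBIC)); np.save(f"pics/{n}0.npy",im)
    m=viewer.camera_model(n); print(n,{k:np.round(v,4).tolist() for k,v in m.items()})
print(viewer.camera_model("wrist")); print(robot.state())
E
```

```text
pics
scene {'mtx': [[431.0572, 0.0, 251.32], [0.0, 431.0572, 189.2768], [0.0, 0.0, 1.0]], 'D': [-0.0065, 0.0, 0.0, 0.0, 0.0], 'world_to_cam': [[-0.4538, 0.891, 0.0135, 0.2515], [0.589, 0.3112, -0.7458, -0.2983], [-0.6687, -0.3305, -0.666, 1.7955], [0.0, 0.0, 0.0, 1.0]]}
top {'mtx': [[448.5385, 0.0, 255.0085], [0.0, 448.5385, 190.0217], [0.0, 0.0, 1.0]], 'D': [-0.0754, 0.0, 0.0, 0.0, 0.0], 'world_to_cam': [[-0.0263, -0.9996, -0.0118, 0.0213], [-0.9907, 0.0276, -0.1333, 0.5451], [0.1336, 0.0082, -0.991, 1.4796], [0.0, 0.0, 0.0, 1.0]]}
{'mtx': array([[318.76304976,   0.        , 255.27202133],
       [  0.        , 318.76304976, 187.21797274],
       [  0.        ,   0.        ,   1.        ]]), 'D': array([-0.04611851,  0.        ,  0.        ,  0.        ,  0.        ]), 'mount': array([[-8.42485986e-04, -9.65238867e-01, -2.61367979e-01,
         6.65137200e-02],
       [ 9.99999643e-01, -8.31863323e-04, -1.51276655e-04,
         8.79149409e-05],
       [-7.14043287e-05, -2.61368013e-01,  9.65239222e-01,
        -1.62670587e-01],
       [ 0.00000000e+00,  0.00000000e+00,  0.00000000e+00,
         1.00000000e+00]])}
{'clock': 0.1, 'qpos': array([-1.23150288,  0.61582667, -0.01261565,  1.42474782,  0.00806184,
        1.10341537, -0.04039472]), 'joint_vel': array([ 0.00053603, -0.00292331,  0.00081289, -0.00364583,  0.00218346,
       -0.00233553, -0.00184914]), 'joint_torque': array([ 1.36467599e-03, -4.70388007e+01,  2.60325847e-01, -1.71571505e+01,
        1.00914840e-02,  5.91251068e-03, -1.59444255e-05]), 'eef_pos': array([0.23221246, 0.60630872, 0.2094483 ]), 'eef_rot': array([ 1.81852613e-01,  9.83325098e-01, -1.15423205e-03, -2.15292590e-04]), 'wrist_force': array([ 0.38411811, -0.26928941,  0.28890677]), 'ft_torque': array([ 0.02042091, -0.05672079,  0.00208962]), 'grip_force': 0.0, 'finger_gap': 0.9997602111971433}
```

View pics/top0.png

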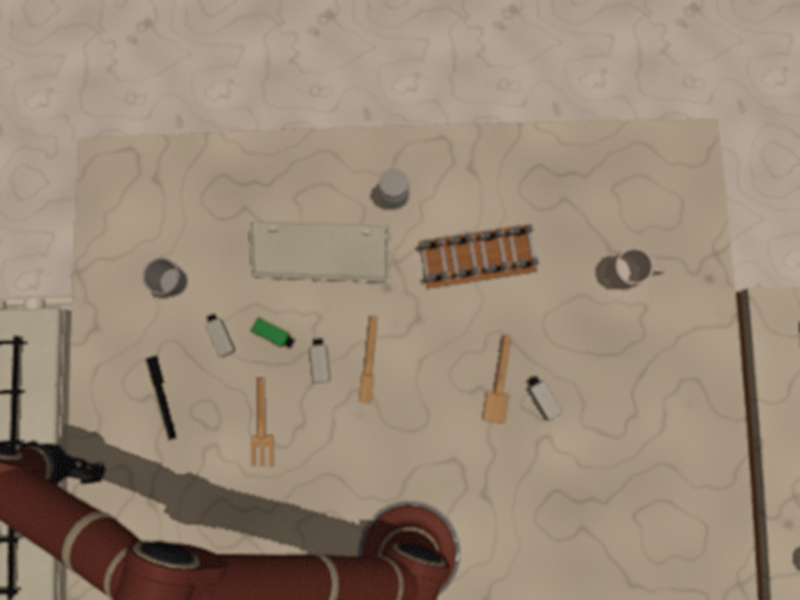

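View pics/scene0.png

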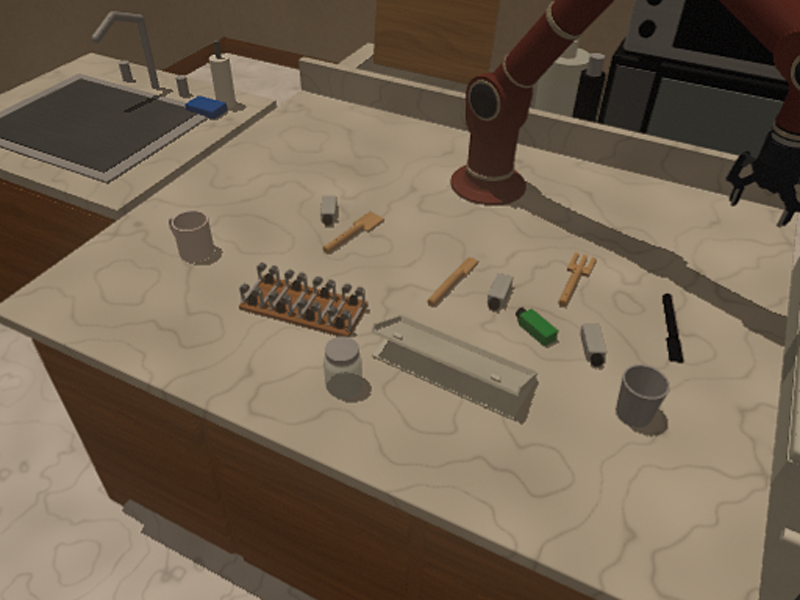

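The top view (800x600) shows these:
- **Wooden tools:** fork (262,420), spatula (368,360) and turner (497,380). There is no spoon.
- **Grey tins, black caps pointing away from the robot:** (220,336), (319,361) and (544,398).
- **Look-alikes to leave:** green tin (272,332) and black spatula (161,397).
- **Fixtures:** stand (320,252) and rack (478,257).

Next I'll measure them.

```bash
cat > h.py <<'E'
from plant import robot, viewer
import cv2, numpy as np
from scipy.spatial.transform import Rotation as R
def grab(n, tag=None):
    s=robot.state(); im=viewer.read_camera(n); m=viewer.camera_model(n)
    if n=="wrist":
        T=np.eye(4); T[:3,:3]=R.from_quat(s["eef_rot"]).as_matrix(); T[:3,3]=s["eef_pos"]
        c2w=T@m["mount"]
    else: c2w=np.linalg.inv(m["world_to_cam"])
    if tag: cv2.imwrite(f"pics/{tag}.png",im[:,:,::-1])
    return im,(m["mtx"],m["D"],c2w)
def cast(px,cam,z=0.,n=(0,0,1.)):
    "pixels -> points on plane n.p=z"
    K,D,c2w=cam; n=np.array(n)
    u=cv2.undistortPoints(np.asarray(px,np.float64).reshape(-1,1,2),K,D)[:,0]
    d=np.c_[u,np.ones(len(u))]@c2w[:3,:3].T; o=c2w[:3,3]
    return o+d*((z-n@o)/(d@n))[:,None]
def proj(P,cam):
    K,D,c2w=cam; w=np.linalg.inv(c2w)
    return cv2.projectPoints(np.atleast_2d(P).astype(float),cv2.Rodrigues(w[:3,:3])[0],w[:3,3],K,D)[0][:,0]
def masks(im):
    h=cv2.cvtColor(im,cv2.COLOR_RGB2HSV).astype(int); H,S,V=h[...,0],h[...,1],h[...,2]
    return dict(wood=(H>5)&(H<22)&(S>95)&(V>90), grey=(S<32)&(V>95), black=(V<45))
def comps(m,amin=60):
    n,l,st,c=cv2.connectedComponentsWithStats(m.astype(np.uint8),connectivity=8)
    return [np.argwhere(l==i)[:,::-1].astype(float) for i in range(1,n) if st[i,4]>=amin]
def tool(px,cam):
    P=cast(px,cam,.012)[:,:2]; c=P.mean(0); a=np.linalg.svd(P-c,full_matrices=False)[2][0]
    t=(P-c)@a; w=(P-c)@[-a[1],a[0]]
    if np.ptp(w[t>np.percentile(t,75)])<np.ptp(w[t<np.percentile(t,25)]): a=-a;t=-t   # a to head
    t0=t.min(); k=(t>t0+.01)&(t<t0+.115); vx,vy,x0,y0=cv2.fitLine(P[k].astype(np.float32),cv2.DIST_L2,0,1e-5,1e-5)[:,0]
    v=np.array([vx,vy])*np.sign(vx*a[0]+vy*a[1]); q=np.array([x0,y0]); s=(P-q)@v
    return q+v*(s.min()+.065), np.degrees(np.arctan2(v[1],v[0])), np.ptp(s), np.ptp((P-q)@[-v[1],v[0]])
E
python3 - <<'E'
from h import *
for n in ["top","scene"]:
    im,cam=grab(n); M=masks(im); 
    for k in M:
        for px in comps(M[k],40):
            if len(px)>4000: continue
            P=cast(px,cam,.03 if k=="grey" else .012)[:,:2]
            if not(.2<P[:,0].mean()<1 and abs(P[:,1].mean())<.6): continue
            r=cv2.minAreaRect(P.astype(np.float32))
            print(n,k,len(px),"px",px.mean(0).round(),"c",np.round(r[0],3),"sz",np.round(r[1],3),"ang",round(r[2],1), *( [np.round(x,3) for x in tool(px,cam)] if k=="wood" else []))
E
```

```text
top wood 479 px [303. 171.] c [ 0.637 -0.171] sz [0.108 0.245] ang 7.3 [ 0.597 -0.234] 97.45 0.245 0.109
top wood 80 px [325. 160.] c [ 0.647 -0.237] sz [0.066 0.015] ang 7.4 [ 0.679 -0.233] 8.082 0.066 0.015
top wood 148 px [334. 158.] c [ 0.654 -0.27 ] sz [0.061 0.032] ang 8.1 [ 0.687 -0.264] 9.616 0.062 0.032
top wood 152 px [315. 161.] c [ 0.644 -0.204] sz [0.06  0.032] ang 8.5 [ 0.68  -0.201] 4.525 0.06 0.033
top wood 153 px [296. 164.] c [ 0.636 -0.138] sz [0.061 0.033] ang 7.0 [ 0.67  -0.133] 8.432 0.061 0.033
top wood 153 px [277. 167.] c [ 0.628 -0.072] sz [0.06  0.034] ang 6.6 [ 0.663 -0.069] 6.707 0.06 0.034
top wood 328 px [235. 232.] c [0.416 0.075] sz [0.026 0.187] ang 82.4 [0.445 0.073] 172.914 0.187 0.026
top wood 467 px [319. 249.] c [ 0.366 -0.206] sz [0.048 0.187] ang 79.3 [ 0.393 -0.213] 168.692 0.187 0.048
top wood 376 px [167. 275.] c [0.286 0.311] sz [0.048 0.185] ang 89.5 [0.314 0.312] -178.892 0.185 0.048
top black 220 px [103. 252.] c [0.343 0.53 ] sz [0.178 0.019] ang 16.4
scene wood 238 px [228. 146.] c [ 0.368 -0.203] sz [0.049 0.18 ] ang 78.7 [ 0.391 -0.
[... 220 characters left out ...]
1 0.18 0.03
scene wood 55 px [170. 184.] c [ 0.638 -0.271] sz [0.05  0.032] ang 7.4 [ 0.603 -0.285] -150.072 0.046 0.036
scene wood 60 px [188. 188.] c [ 0.622 -0.207] sz [0.066 0.033] ang 8.3 [ 0.59  -0.209] -168.867 0.067 0.033
scene wood 279 px [189. 203.] c [ 0.669 -0.165] sz [0.046 0.246] ang 7.4 [ 0.673 -0.106] -86.527 0.246 0.057
scene wood 51 px [206. 193.] c [ 0.622 -0.139] sz [0.042 0.031] ang 7.3 [ 0.601 -0.177] -109.646 0.043 0.039
scene wood 68 px [224. 197.] c [ 0.604 -0.076] sz [0.065 0.034] ang 6.8 [ 0.634 -0.087] -26.175 0.069 0.049
scene black 277 px [430. 212.] c [0.343 0.533] sz [0.201 0.024] ang 14.9
scene black 54 px [382. 230.] c [0.507 0.42 ] sz [0.033 0.021] ang 14.6
```

```bash
python3 - <<'E'
from h import *
im=np.load("pics/top0.npy"); c=im[190:310,90:370]; cv2.imwrite("pics/crop1.png",cv2.resize(c[:,:,::-1],None,fx=2.8,fy=2.8,interpolation=cv2.INTER_CUBIC))
h=cv2.cvtColor(im,cv2.COLOR_RGB2HSV)
for p in [(140,216),(205,233),(348,256),(205,155),(220,250),(150,216)]: print(p,h[p[1],p[0]])
E
```

```text
(140, 216) [ 16  38 147]
(205, 233) [ 16  37 153]
(348, 256) [ 17  37 160]
(205, 155) [ 18  48 158]
(220, 250) [ 17  56 163]
(150, 216) [ 17  58 163]
```

View pics/crop1.png

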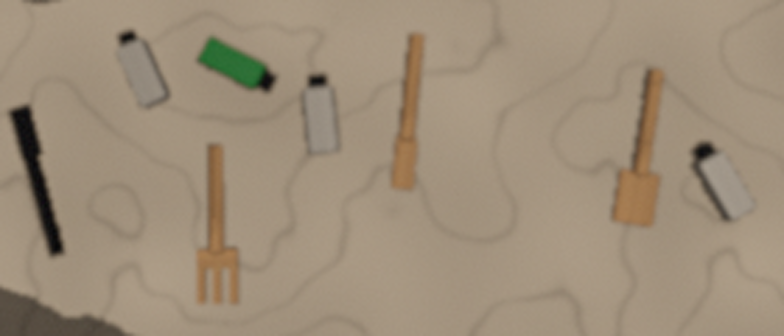

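The crop confirms my choices. The wooden spatula is at crop (407,110), the fork at (217,225) and the turner at (640,150). The tins are at (142,70), (320,115) and (722,185). The black spatula (40,180) and the green tin (235,63) are left alone. I'm moving above the wooden spatula.

Request:
{"name": "servo_tool", "arguments": {
  "steps": [
    [0,0,0.9,0.013,-0.033,0,0],
    [0,0,0.9,0.013,-0.033,0,0],
    [0,0,0.9,0.013,-0.033,0,0],
    [0,0,0.9,0.013,-0.033,0,0],
    [0,0,0.9,0.013,-0.033,0,0],
    [0,0,0.9,0.013,-0.033,0,0],
    [0,0,0.9,0.013,-0.033,0,0],
    [0,0,0.9,0.013,-0.033,0,0]
  ],
  "squeeze": 60
}}

```text
clock: 0.87
eef_pos: [0.3368, 0.3412, 0.2105]
eef_rot: [0.119, 0.993, -0.0, 0.0]
wrist_force: [0.7, -0.0, 0.2]
finger_gap: 0.998
grip_force: 0.0
```

Request:
{"name": "servo_tool", "arguments": {
  "steps": [
    [0,0,0.9,0.013,-0.033,0,0],
    [0,0,0.9,0.013,-0.033,0,0],
    [0,0,0.9,0.013,-0.033,0,0],
    [0,0,0.9,0.013,-0.033,0,0],
    [0,0,0.9,0.013,-0.033,0,0],
    [0,0,0.9,0.013,-0.033,0,0],
    [0,0,0.9,0.013,-0.033,0,0],
    [0,0,0,0,0,0,0.4]
  ]
}}

```text
clock: 1.53
eef_pos: [0.43, 0.1036, 0.2107]
eef_rot: [0.072, 0.997, -0.002, 0.001]
wrist_force: [-0.1, 0.1, 1.1]
finger_gap: 0.879
grip_force: 0.0
```

```bash
cat >> h.py <<'E'
def yaw():  # direction of tool y axis, degrees
    y=R.from_quat(robot.state()["eef_rot"]).as_matrix()[:,1]; return np.degrees(np.arctan2(y[1],y[0]))
def d(target,ydir=None):
    s=robot.state(); print("t",round(s["clock"],2),"at",s["eef_pos"].round(4),"delta mm",((np.array(target)-s["eef_pos"])*1000).round(1), "yawturn",None if ydir is None else round((ydir-yaw()+90)%180-90,1),"F",s["wrist_force"].round(1))
E
python3 - <<'E'
from h import *
im,cam=grab("wrist","w1"); M=masks(im)
for px in comps(M["wood"],300): print(len(px),px.mean(0).round(),[np.round(x,4) for x in tool(px,cam)])
d([.444,.073,.012],83.5)
E
```

```text
1860 [436.  44.] [array([0.3151, 0.3124]), np.float64(179.8786), np.float64(0.0928), np.float64(0.0229)]
3244 [230. 137.] [array([0.4457, 0.0724]), np.float64(173.5319), np.float64(0.1904), np.float64(0.0283)]
t 1.58 at [0.4287 0.1076 0.2106] delta mm [  15.3  -34.6 -198.6] yawturn 1.5 F [ 0.3  0.4 -0. ]
```

View pics/w1.png

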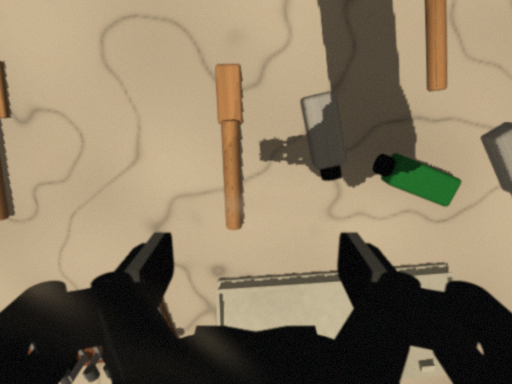

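The wrist view shows the spatula clearly at (230,137), with length and width as specified. I'm descending on it.

Request:
{"name": "servo_tool", "arguments": {
  "steps": [
    [0,0,1.5,0.017,-0.035,0,0.4],
    [0,0,0,0,0,-0.04,0.4],
    [0,0,0,0,0,-0.04,0.4],
    [0,0,0,0,0,-0.04,0.4],
    [0,0,0,0,0,-0.04,0.4],
    [0,0,0,0,0,0,0.4],
    [0,0,0,0,0,0,0.4]
  ]
}}

```text
clock: 2.17
eef_pos: [0.4426, 0.0778, 0.0491]
eef_rot: [0.051, 0.999, -0.0, -0.003]
wrist_force: [0.6, -0.6, -0.4]
finger_gap: 0.598
grip_force: 0.0
```

```bash
python3 - <<'E'
from h import *
d([.4457,.0724,.012],83.5)
E
```

```text
t 2.17 at [0.4426 0.0778 0.0491] delta mm [  3.1  -5.4 -37.1] yawturn -0.6 F [ 0.6 -0.6 -0.4]
```

Request:
{"name": "servo_tool", "arguments": {
  "steps": [
    [0,0,-0.6,0.003,-0.005,-0.02,0.4],
    [0,0,0,0,0,-0.017,0.4],
    [0,0,0,0,0,0,1],
    [0,0,0,0,0,0,1],
    [0,0,0,0,0,0,1],
    [0,0,0,0,0,0,1],
    [0,0,0,0,0,0,1],
    [0,0,0,0,0,0,1]
  ]
}}

```text
clock: 2.83
eef_pos: [0.4481, 0.0722, 0.0145]
eef_rot: [0.057, 0.998, 0.0, 0.001]
wrist_force: [-0.4, -0.7, -0.2]
finger_gap: 0.001
grip_force: 0.0
```

```bash
python3 - <<'E'
from h import *
s=robot.state(); print(s["finger_gap"],s["grip_force"])
d([.4457,.0724,.012],83.5)
E
```

```text
0.0010869287901938529 0.0
t 2.83 at [0.4481 0.0722 0.0145] delta mm [-2.4  0.2 -2.5] yawturn 0.0 F [-0.4 -0.7 -0.2]
```

```bash
python3 - <<'E'
from h import *
im,cam=grab("wrist","w2"); a=im
b,c2=grab("scene"); M=masks(b)
for px in comps(M["wood"],100): print(len(px),px.mean(0).round(),[np.round(x,4) for x in tool(px,c2)])
cv2.imwrite("pics/w2.png",np.hstack([a[:,:,::-1][:, :],cv2.resize(b[110:240,220:360,::-1],(280,384))]))
s=robot.state();print(s["eef_pos"],s["finger_gap"])
E
```

```text
248 [227. 146.] [array([ 0.4001, -0.2156]), np.float64(169.1442), np.float64(0.1891), np.float64(0.0499)]
253 [368. 176.] [array([0.3161, 0.314 ]), np.float64(179.8585), np.float64(0.186), np.float64(0.0507)]
290 [189. 203.] [array([ 0.6725, -0.106 ]), np.float64(-87.4256), np.float64(0.2453), np.float64(0.065)]
[0.44770979 0.07209233 0.01397708] 0.0005847399608471193
```

View pics/w2.png

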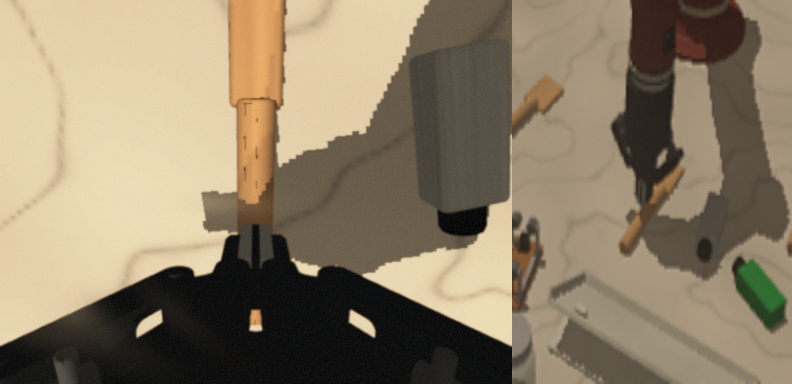

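The fingers shut without holding anything. In the wrist view they sit at (255,250), over the handle. I'll raise the tool, open it and measure again.

Request:
{"name": "servo_tool", "arguments": {
  "steps": [
    [0,0,0,0,0,0.04,0.4],
    [0,0,0,0,0,0.04,0.4],
    [0,0,0,0,0,0.04,0.4],
    [0,0,0,0,0,0.03,0.4],
    [0,0,0,0,0,0,0.4],
    [0,0,0,0,0,0,0.4]
  ]
}}

```text
clock: 3.43
eef_pos: [0.4485, 0.0722, 0.1653]
eef_rot: [0.057, 0.998, 0.001, 0.002]
wrist_force: [0.1, 0.1, -0.7]
finger_gap: 0.598
grip_force: 0.0
```

```bash
python3 - <<'E'
from h import *
for n in ["wrist","top","scene"]:
    im,cam=grab(n); M=masks(im)
    for px in comps(M["wood"],150): print(n,len(px),px.mean(0).round(),[np.round(x,4) for x in tool(px,cam)])
d([.444,.073,.012],83.5)
E
```

```text
wrist 1721 [495.  36.] [array([0.3804, 0.3112]), np.float64(-1.1472), np.float64(0.0646), np.float64(0.025)]
wrist 4243 [255. 116.] [array([0.4459, 0.0714]), np.float64(173.3738), np.float64(0.1901), np.float64(0.0277)]
wrist 278 [ 14. 315.] [array([ 0.6007, -0.2698]), np.float64(-76.8211), np.float64(0.0535), np.float64(0.0163)]
wrist 182 [130. 344.] [array([ 0.6797, -0.06  ]), np.float64(57.1635), np.float64(0.0217), np.float64(0.0236)]
top 484 [303. 171.] [array([ 0.5972, -0.2342]), np.float64(97.5681), np.float64(0.2452), np.float64(0.1087)]
top 151 [315. 161.] [array([ 0.6795, -0.2013]), np.float64(4.9169), np.float64(0.0607), np.float64(0.0326)]
top 154 [296. 164.] [array([ 0.6706, -0.1337]), np.float64(7.4393), np.float64(0.061), np.float64(0.0331)]
top 155 [277. 166.] [array([ 0.6616, -0.0673]), np.float64(9.2033), np.float64(0.0617), np.float64(0.0334)]
top 453 [319. 249.] [array([ 0.3932, -0.2133]), np.float64(168.7768), np.float64(0.1867), np.float64(0.0476)]
top 370 [167. 275.] [array([0.3139, 0.3117]), np.float64(-179.107), np.float64(0.1853), np.float64(0.0477)]
scene 247 [227. 146.] [array([ 0.4001, -0.2156]), np.float64(169.1442), np.float64(0.1891), np.float64(0.0499)]
scene 256 [368. 176.] [array([0.3161, 0.3139]), np.float64(179.9913), np.float64(0.1859), np.float64(0.0522)]
scene 200 [290. 178.] [array([0.4445, 0.0718]), np.float64(174.5761), np.float64(0.1824), np.float64(0.0307)]
scene 288 [189. 203.] [array([ 0.6725, -0.106 ]), np.float64(-87.4256), np.float64(0.2453), np.float64(0.065)]
t 3.58 at [0.4463 0.0717 0.1624] delta mm [  -2.3    1.3 -150.4] yawturn 0.1 F [-0.8 -0.7 -0.5]
```

```bash
python3 - <<'E'
from h import *
m=viewer.camera_model("wrist"); cam=(m["mtx"],m["D"],m["mount"])
for z in (-.02,-.01,0,.008): print(z,proj([0,0,z],cam).round(),proj([.01,0,z],cam).round())
E
```

```text
-0.02 [[255. 242.]] [[255. 223.]]
-0.01 [[255. 234.]] [[255. 216.]]
0 [[255. 227.]] [[255. 209.]]
0.008 [[255. 221.]] [[255. 205.]]
```

The wrist geometry and the miss agree: the real fingertips sit about 20 mm behind the stated TCP when shut. I'll descend lower in small steps and watch the force.

Request:
{"name": "servo_tool", "arguments": {
  "steps": [
    [0,0,0,0,0,-0.04,0.6],
    [0,0,0,0,0,-0.04,0.6],
    [0,0,0,0,0,-0.04,0.6],
    [0,0,0,0,0,-0.03,0.6],
    [0,0,0,0,0,0,0.6],
    [0,0,0,0,0,-0.01,0.6],
    [0,0,0,0,0,0,0.6],
    [0,0,0,0,0,0,0.6]
  ]
}}

```text
clock: 4.25
eef_pos: [0.4474, 0.0719, 0.0039]
eef_rot: [0.057, 0.998, -0.0, -0.0]
wrist_force: [0.9, 0.2, 0.0]
finger_gap: 0.402
grip_force: 0.0
```

Request:
{"name": "servo_tool", "arguments": {
  "steps": [
    [0,0,0,0,0,-0.005,0.6],
    [0,0,0,0,0,0,0.6],
    [0,0,0,0,0,-0.005,0.6],
    [0,0,0,0,0,0,0.6],
    [0,0,0,0,0,0,0.6]
  ]
}}

```text
clock: 4.67
eef_pos: [0.4474, 0.072, -0.0064]
eef_rot: [0.057, 0.998, -0.0, -0.0]
wrist_force: [-0.5, 0.0, 0.3]
finger_gap: 0.398
grip_force: 0.0
```

```bash
python3 - <<'E'
from h import *
d([.4459,.0714,.0],83.4)
im,cam=grab("wrist","w3")
E
```

```text
t 4.67 at [ 0.4474  0.072  -0.0064] delta mm [-1.5 -0.6  6.4] yawturn -0.0 F [-0.5  0.   0.3]
```

View pics/w3.png

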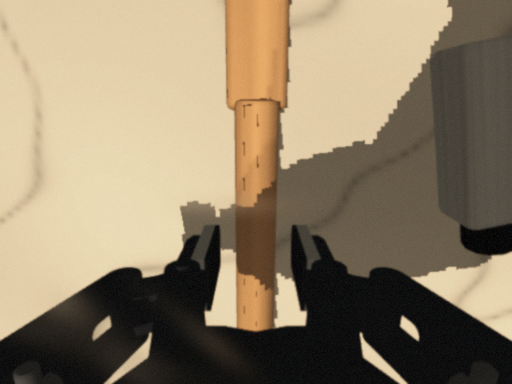

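The fingers straddle the handle at (255,250) with the tips still above the counter. I'll go down a bit more and close.

Request:
{"name": "servo_tool", "arguments": {
  "steps": [
    [0,0,0,0,0,-0.005,0.6],
    [0,0,0,0,0,-0.003,0.6],
    [0,0,0,0,0,0,0.6],
    [0,0,0,0,0,0,0.6]
  ]
}}

```text
clock: 5.05
eef_pos: [0.4472, 0.0719, -0.0148]
eef_rot: [0.057, 0.998, -0.0, -0.0]
wrist_force: [-0.2, 0.7, 0.3]
finger_gap: 0.397
grip_force: 0.0
```

Request:
{"name": "servo_tool", "arguments": {
  "steps": [
    [0,0,0,0,0,-0.003,0.6],
    [0,0,0,0,0,0,0.6],
    [0,0,0,0,0,0,0.6],
    [0,0,0,0,0,0,1],
    [0,0,0,0,0,0,1],
    [0,0,0,0,0,0,1],
    [0,0,0,0,0,0,1],
    [0,0,0,0,0,0,1]
  ]
}}

```text
clock: 5.72
eef_pos: [0.4475, 0.072, -0.0172]
eef_rot: [0.057, 0.998, 0.0, 0.0]
wrist_force: [-1.4, -0.6, 4.2]
finger_gap: 0.208
grip_force: 58.6
```

The handle is gripped, with grip force 59 N and its axis about 27 mm above the reported TCP. I'm lifting it towards clip1.

Request:
{"name": "servo_tool", "arguments": {
  "steps": [
    [0,0,0,0,0,0.03,1],
    [0,0,0,0,0,0.04,1],
    [0,0,0,0,0,0.04,1],
    [0,0,0,0,0,0.01,1],
    [0,0,0,0,0,0,1]
  ]
}}

```text
clock: 6.13
eef_pos: [0.4498, 0.0724, 0.1053]
eef_rot: [0.057, 0.998, 0.001, 0.004]
wrist_force: [0.9, -0.5, -1.0]
finger_gap: 0.206
grip_force: 58.8
```

Request:
{"name": "servo_tool", "arguments": {
  "steps": [
    [0,0,1.75,0.0235,-0.026,0,1],
    [0,0,1.75,0.0235,-0.026,0,1],
    [0,0,1.75,0.0235,-0.026,0,1],
    [0,0,1.75,0.0235,-0.026,0,1],
    [0,0,1.75,0.0235,-0.026,0,1],
    [0,0,1.75,0.0235,-0.026,0,1],
    [0,0,1.75,0.0235,-0.026,0,1],
    [0,0,1.75,0.0235,-0.026,0,1]
  ]
}}

```text
clock: 6.8
eef_pos: [0.6349, -0.1372, 0.0996]
eef_rot: [-0.066, 0.998, 0.001, -0.002]
wrist_force: [1.0, 0.4, -1.4]
finger_gap: 0.204
grip_force: 58.9
```

Request:
{"name": "servo_tool", "arguments": {
  "steps": [
    [0,0,0,0,0,0,1],
    [0,0,0,0,0,0,1],
    [0,0,0,0,0,0,1]
  ]
}}

```text
clock: 7.05
eef_pos: [0.6338, -0.1351, 0.0999]
eef_rot: [-0.065, 0.998, 0.001, -0.002]
wrist_force: [-0.1, 0.9, -1.0]
finger_gap: 0.207
grip_force: 58.9
```

```bash
python3 - <<'E'
from h import *
d([.6345,-.138,.10],97.4); s=robot.state(); print(s["finger_gap"],s["grip_force"],s["qpos"].round(2))
im,cam=grab("wrist"); b,c2=grab("scene"); 
M=masks(im)
for z in (.09,.117,.13):
  for px in comps(M["wood"],1500):
    P=cast(px,cam,z)[:,:2]; c,ss,a=cv2.minAreaRect(P.astype(np.float32)); print(z,len(px),px.mean(0).round(),np.round(c,3),np.round(ss,3),round(a,1))
cv2.imwrite("pics/w4.png",np.hstack([im[:,:,::-1],cv2.resize(b[100:260,120:260,::-1],(336,384))]))
E
```

```text
t 7.05 at [ 0.6338 -0.1351  0.0999] delta mm [ 0.7 -2.9  0.1] yawturn -0.0 F [-0.1  0.9 -1. ]
0.2070076491023727 58.904909491539 [ 0.21  0.73 -0.06  1.55  0.05  0.88  1.84]
0.09 24810 [245. 146.] [ 0.606 -0.141] [0.179 0.138] 44.9
0.09 3030 [169. 186.] [ 0.621 -0.186] [0.057 0.024] 7.0
0.09 2758 [ 90. 186.] [ 0.627 -0.231] [0.048 0.024] 7.0
0.117 24810 [245. 146.] [ 0.6   -0.142] [0.151 0.117] 44.9
0.117 3030 [169. 186.] [ 0.613 -0.179] [0.048 0.021] 7.0
0.117 2758 [ 90. 186.] [ 0.618 -0.217] [0.04 0.02] 7.0
0.13 24810 [245. 146.] [ 0.597 -0.142] [0.138 0.106] 44.9
0.13 3030 [169. 186.] [ 0.609 -0.176] [0.044 0.019] 7.0
0.13 2758 [ 90. 186.] [ 0.614 -0.211] [0.037 0.018] 7.0
```

View pics/w4.png

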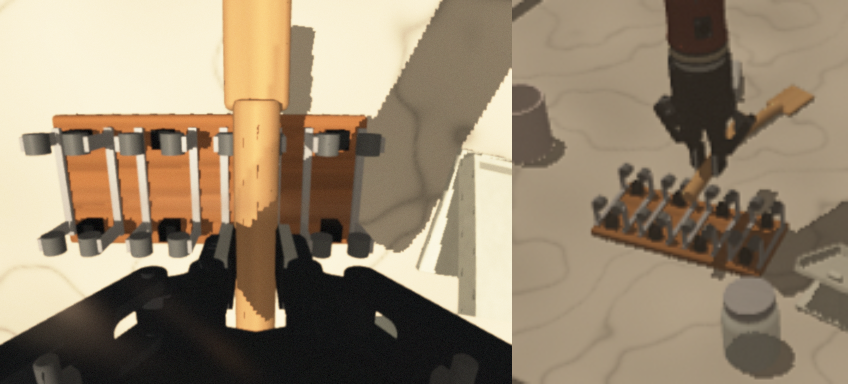

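The spatula is held horizontal over the rack. The roller pairs are visible in the near row at (37/78, 130/170, 328/370; 143) and in the far row at (53/91, 140/180, 322/359; 244). I'll use them to refine the rack pose.

```bash
cat >> h.py <<'E'
def dark_rollers(im,r0,r1):
    h=cv2.cvtColor(im,cv2.COLOR_RGB2HSV); m=np.zeros(h.shape[:2],bool); v=h[...,2]; s=h[...,1]
    m[r0:r1]=(v[r0:r1]<95)&(s[r0:r1]<70)
    return comps(m,120)
E
python3 - <<'E'
from h import *
im=cv2.imread("pics/w4.png")[:, :512,::-1]
s=robot.state(); _,cam=grab("wrist")
near=[(57.5,143),(150,142.5),(349,143)]; far=[(72,243),(160,244),(340.5,244)]
N=cast(near,cam,.052)[:,:2];F=cast(far,cam,.052)[:,:2]
print(N.round(4),F.round(4)); 
off=np.array([-99,-33,99])/1000
src=np.r_[np.c_[-.037*np.ones(3),off],np.c_[.037*np.ones(3),off]]; dst=np.r_[N,F]
# rigid fit (Kabsch)
a,b=src.mean(0),dst.mean(0); r,_=R.align_vectors(np.c_[dst-b,np.zeros(6)],np.c_[src-a,np.zeros(6)]); Q=r.as_matrix()[:2,:2]
t=b-Q@a; print("rack",t.round(4),np.degrees(np.arctan2(Q[1,0],Q[0,0])).round(2),"res mm",((dst-(src@Q.T+t))*1000).round(1).tolist())
print("clips",[(Q@[0,y]+t).round(4) for y in (.099,.033,-.033,-.099)])
print(len(near)); d([0,0,0])
E
```

```text
[[ 0.6117 -0.2712]
 [ 0.6035 -0.2084]
 [ 0.5866 -0.0767]] [[ 0.6846 -0.2627]
 [ 0.6764 -0.1978]
 [ 0.6593 -0.0677]]
rack [ 0.6356 -0.1699] 7.37 res mm [[0.1, 1.6], [0.4, -1.1], [0.4, -0.3], [-0.4, 0.6], [-0.2, 0.0], [-0.3, -0.8]]
clips [array([ 0.6229, -0.0717]), array([ 0.6314, -0.1371]), array([ 0.6398, -0.2026]), array([ 0.6483, -0.268 ])]
3
t 7.2 at [ 0.6345 -0.134   0.1017] delta mm [-634.5  134.  -101.7] yawturn None F [-0.2 -0.4 -0.8]
```

Request:
{"name": "servo_tool", "arguments": {
  "steps": [
    [0,0,0,0,-0.003,-0.025,1],
    [0,0,0,0,0,-0.025,1],
    [0,0,0,0,0,-0.01,1],
    [0,0,0,0,0,0,1],
    [0,0,0,0,0,0,1],
    [0,0,0,0,0,0,1]
  ],
  "squeeze": 100
}}

```text
clock: 7.7
eef_pos: [0.6366, -0.1387, 0.0439]
eef_rot: [-0.065, 0.998, -0.0, 0.001]
wrist_force: [-0.7, 0.2, -1.2]
finger_gap: 0.187
grip_force: 98.1
```

Request:
{"name": "servo_tool", "arguments": {
  "steps": [
    [0,0,0,0,0,-0.004,1],
    [0,0,0,0,0,-0.004,1],
    [0,0,0,0,0,-0.004,1],
    [0,0,0,0,0,-0.004,1],
    [0,0,0,0,0,0,1],
    [0,0,0,0,0,0,1]
  ]
}}

```text
clock: 8.2
eef_pos: [0.6368, -0.139, 0.0275]
eef_rot: [-0.065, 0.998, -0.0, 0.001]
wrist_force: [0.9, 0.3, 3.5]
finger_gap: 0.19
grip_force: 98.9
```

```bash
python3 - <<'E'
from h import *
d([.6335,-.1372,.013],97.4)
E
```

```text
t 8.2 at [ 0.6368 -0.139   0.0275] delta mm [ -3.3   1.8 -14.5] yawturn -0.0 F [0.9 0.3 3.5]
```

Request:
{"name": "servo_tool", "arguments": {
  "steps": [
    [0,0,0,-0.002,0.001,-0.003,1],
    [0,0,0,-0.001,0.001,-0.003,1],
    [0,0,0,0,0,-0.003,1],
    [0,0,0,0,0,0,1],
    [0,0,0,0,0,0,1]
  ]
}}

```text
clock: 8.62
eef_pos: [0.6326, -0.1373, 0.0167]
eef_rot: [-0.065, 0.998, -0.0, 0.0]
wrist_force: [3.2, -1.3, -1.8]
finger_gap: 0.192
grip_force: 98.3
```

Request:
{"name": "servo_tool", "arguments": {
  "steps": [
    [0,0,0,0,0,-0.003,1],
    [0,0,0,0,0,-0.002,1],
    [0,0,0,0,0,0,1],
    [0,0,0,0,0,0,1],
    [0,0,0,0,0,0,1]
  ]
}}

```text
clock: 9.03
eef_pos: [0.6317, -0.1376, 0.013]
eef_rot: [-0.065, 0.998, -0.0, -0.001]
wrist_force: [0.1, -0.7, 4.9]
finger_gap: 0.187
grip_force: 99.5
```

```bash
python3 - <<'E'
from h import *
d([.6335,-.1372,.013],97.4)
E
```

```text
t 9.03 at [ 0.6317 -0.1376  0.013 ] delta mm [1.8 0.4 0. ] yawturn -0.0 F [ 0.1 -0.7  4.9]
```

Request:
{"name": "servo_tool", "arguments": {
  "steps": [
    [0,0,0,0,0,-0.002,1],
    [0,0,0,0,0,-0.001,1],
    [0,0,0,0,0,0,1],
    [0,0,0,0,0,0,1]
  ]
}}

```text
clock: 9.37
eef_pos: [0.6318, -0.1376, 0.0128]
eef_rot: [-0.065, 0.998, -0.0, -0.001]
wrist_force: [-5.4, -1.5, 18.9]
finger_gap: 0.194
grip_force: 100.8
```

Request:
{"name": "servo_tool", "arguments": {
  "steps": [
    [0,0,0,0,0,0,0.55],
    [0,0,0,0,0,0,0.55],
    [0,0,0,0,0,0,0.55],
    [0,0,0,0,0,0,0.55]
  ]
}}

```text
clock: 9.7
eef_pos: [0.6313, -0.1365, 0.0085]
eef_rot: [-0.065, 0.998, 0.0, -0.001]
wrist_force: [-0.4, -0.2, -0.7]
finger_gap: 0.447
grip_force: 0.0
```

Request:
{"name": "servo_tool", "arguments": {
  "steps": [
    [0,0,0,0,0,0.03,0.55],
    [0,0,0,0,0,0.04,0.55],
    [0,0,0,0,0,0.04,0.55],
    [0,0,0,0.02,0,0.03,0.55],
    [0,0,0,0.03,0,0.02,0.55],
    [0,0,0,0,0,0,0.55],
    [0,0,0,0,0,0,0.55]
  ]
}}

```text
clock: 10.28
eef_pos: [0.6838, -0.1363, 0.1699]
eef_rot: [-0.065, 0.998, 0.0, 0.001]
wrist_force: [-0.8, -0.3, -1.1]
finger_gap: 0.447
grip_force: 0.0
```

```bash
python3 - <<'E'
from h import *
s=robot.state();print(s["eef_pos"],s["wrist_force"])
im,cam=grab("wrist"); b,c2=grab("scene")
cv2.imwrite("pics/w5.png",np.hstack([cv2.resize(im[:,:,::-1],(400,300)),cv2.resize(b[130:235,140:280,::-1],(400,300),interpolation=cv2.INTER_CUBIC)]))
for z in (.04,.05): 
  for px in comps(masks(im)["wood"],1500): print(z,[np.round(x,4) for x in tool(px,cam)])
E
```

```text
[ 0.6837712  -0.1362917   0.16994843] [-0.75277882 -0.27652739 -1.14610393]
0.04 [array([ 0.6011, -0.1135]), np.float64(-17.6051), np.float64(0.1728), np.float64(0.2488)]
0.04 [array([ 0.6792, -0.2657]), np.float64(8.0885), np.float64(0.0701), np.float64(0.0354)]
0.04 [array([ 0.6102, -0.2083]), np.float64(-172.6672), np.float64(0.0669), np.float64(0.0354)]
0.05 [array([ 0.6011, -0.1135]), np.float64(-17.6051), np.float64(0.1728), np.float64(0.2488)]
0.05 [array([ 0.6792, -0.2657]), np.float64(8.0885), np.float64(0.0701), np.float64(0.0354)]
0.05 [array([ 0.6102, -0.2083]), np.float64(-172.6672), np.float64(0.0669), np.float64(0.0354)]
```

View pics/w5.png

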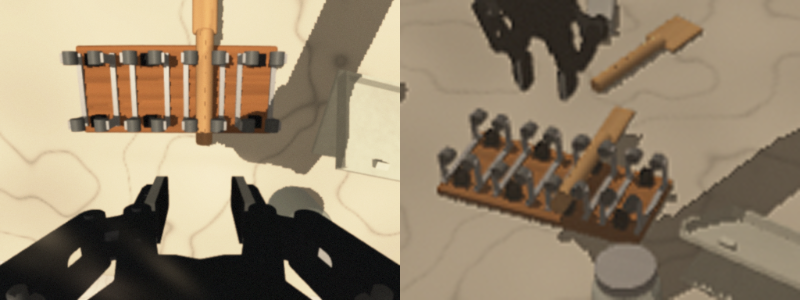

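The spatula is seated in clip1: the rollers have closed over the handle, and the handle end is at the expected place. Next is the turner, into clip3.

Request:
{"name": "servo_tool", "arguments": {
  "steps": [
    [0,0,-2.3,-0.0363,-0.0095,0,0.55],
    [0,0,-2.3,-0.0363,-0.0095,0,0.55],
    [0,0,-2.3,-0.0363,-0.0095,0,0.55],
    [0,0,-2.3,-0.0363,-0.0095,0,0.55],
    [0,0,-2.3,-0.0363,-0.0095,0,0.55],
    [0,0,-2.3,-0.0363,-0.0095,0,0.55],
    [0,0,-2.3,-0.0363,-0.0095,0,0.55],
    [0,0,-2.3,-0.0363,-0.0095,0,0.55]
  ],
  "squeeze": 80
}}

```text
clock: 11.05
eef_pos: [0.3878, -0.2124, 0.1681]
eef_rot: [0.097, 0.995, 0.001, -0.002]
wrist_force: [0.9, -0.9, 0.3]
finger_gap: 0.451
grip_force: 0.0
```

Request:
{"name": "servo_tool", "arguments": {
  "steps": [
    [0,0,0,0,0,0,0.55],
    [0,0,0,0,0,0,0.55],
    [0,0,0,0,0,0,0.55]
  ]
}}

```text
clock: 11.3
eef_pos: [0.3916, -0.2125, 0.169]
eef_rot: [0.095, 0.995, 0.0, -0.001]
wrist_force: [1.4, -0.1, 0.1]
finger_gap: 0.445
grip_force: 0.0
```

```bash
python3 - <<'E'
from h import *
d([.3936,-.2133,-.017],78.8)
im,cam=grab("wrist","w6")
for px in comps(masks(im)["wood"],1500): print(len(px),px.mean(0).round(),[np.round(x,4) for x in tool(px,cam)])
E
```

```text
t 11.3 at [ 0.3916 -0.2125  0.169 ] delta mm [   2.    -0.8 -186. ] yawturn -0.2 F [ 1.4 -0.1  0.1]
5705 [254. 111.] [array([ 0.3951, -0.215 ]), np.float64(169.6651), np.float64(0.1905), np.float64(0.0495)]
```

Request:
{"name": "servo_tool", "arguments": {
  "steps": [
    [0,0,0.8,0.0035,-0.0025,-0.03,0.6],
    [0,0,0,0,0,-0.04,0.6],
    [0,0,0,0,0,-0.04,0.6],
    [0,0,0,0,0,-0.035,0.6],
    [0,0,0,0,0,-0.02,0.6],
    [0,0,0,0,0,-0.01,0.6],
    [0,0,0,0,0,0,0.6],
    [0,0,0,0,0,0,0.6]
  ]
}}

```text
clock: 12.02
eef_pos: [0.3963, -0.2148, -0.0063]
eef_rot: [0.088, 0.996, 0.0, -0.0]
wrist_force: [0.6, 0.1, 0.2]
finger_gap: 0.402
grip_force: 0.0
```

```bash
python3 - <<'E'
from h import *
d([.3951,-.215,-.017],79.7)
E
```

```text
t 12.02 at [ 0.3963 -0.2148 -0.0063] delta mm [ -1.2  -0.2 -10.7] yawturn -0.2 F [0.6 0.1 0.2]
```

Request:
{"name": "servo_tool", "arguments": {
  "steps": [
    [0,0,0,-0.001,0,-0.006,0.6],
    [0,0,0,0,0,-0.005,0.6],
    [0,0,0,0,0,0,0.6],
    [0,0,0,0,0,0,1],
    [0,0,0,0,0,0,1],
    [0,0,0,0,0,0,1],
    [0,0,0,0,0,0,1],
    [0,0,0,0,0,0,1]
  ]
}}

```text
clock: 12.68
eef_pos: [0.3948, -0.2156, -0.0158]
eef_rot: [0.089, 0.996, -0.0, 0.0]
wrist_force: [0.5, 1.0, 6.0]
finger_gap: 0.194
grip_force: 78.1
```

```bash
python3 - <<'E'
from h import *
d([.3951,-.215,-.017],79.7)
E
```

```text
t 12.68 at [ 0.3948 -0.2156 -0.0158] delta mm [ 0.3  0.6 -1.2] yawturn -0.1 F [0.5 1.  6. ]
```

Request:
{"name": "servo_tool", "arguments": {
  "steps": [
    [0,0,0,0,0,0.03,1],
    [0,0,0,0,0,0.04,1],
    [0,0,0,0,0,0.04,1],
    [0,0,0,0,0,0.01,1],
    [0,0,0,0,0,0,1]
  ]
}}

```text
clock: 13.1
eef_pos: [0.3966, -0.2167, 0.1065]
eef_rot: [0.088, 0.996, -0.002, 0.004]
wrist_force: [0.7, 0.1, -0.8]
finger_gap: 0.198
grip_force: 78.4
```

Request:
{"name": "servo_tool", "arguments": {
  "steps": [
    [0,0,2.2,0.0315,-0.0066,0,1],
    [0,0,2.2,0.0315,-0.0066,0,1],
    [0,0,2.2,0.0315,-0.0066,0,1],
    [0,0,2.2,0.0315,-0.0066,0,1],
    [0,0,2.2,0.0315,-0.0066,0,1],
    [0,0,2.2,0.0315,-0.0066,0,1],
    [0,0,2.2,0.0315,-0.0066,0,1],
    [0,0,2.2,0.0315,-0.0066,0,1]
  ]
}}

```text
clock: 13.77
eef_pos: [0.6466, -0.2681, 0.1005]
eef_rot: [-0.066, 0.998, 0.001, -0.002]
wrist_force: [0.6, -0.0, -1.1]
finger_gap: 0.195
grip_force: 78.5
```

Request:
{"name": "servo_tool", "arguments": {
  "steps": [
    [0,0,0,0,0,0,1],
    [0,0,0,0,0,0,1],
    [0,0,0,0,0,0,1]
  ]
}}

```text
clock: 14.02
eef_pos: [0.6445, -0.2679, 0.1009]
eef_rot: [-0.065, 0.998, 0.001, -0.002]
wrist_force: [-1.2, -0.3, -1.9]
finger_gap: 0.196
grip_force: 78.5
```

```bash
python3 - <<'E'
from h import *
d([.6483,-.268,.04],97.4)
E
```

```text
t 14.02 at [ 0.6445 -0.2679  0.1009] delta mm [  3.8  -0.1 -60.9] yawturn -0.0 F [-1.2 -0.3 -1.9]
```

Request:
{"name": "servo_tool", "arguments": {
  "steps": [
    [0,0,0,0.002,0,-0.025,1],
    [0,0,0,0,0,-0.025,1],
    [0,0,0,0,0,-0.01,1],
    [0,0,0,0,0,0,1],
    [0,0,0,0,0,0,1],
    [0,0,0,0,0,0,1]
  ],
  "squeeze": 100
}}

```text
clock: 14.52
eef_pos: [0.6492, -0.2687, 0.045]
eef_rot: [-0.065, 0.998, -0.001, 0.001]
wrist_force: [-1.2, -0.2, -0.9]
finger_gap: 0.193
grip_force: 100.4
```

```bash
python3 - <<'E'
from h import *
d([.6483,-.268,.013],97.4)
im,cam=grab("wrist"); b,c2=grab("scene")
cv2.imwrite("pics/w7.png",np.hstack([cv2.resize(im[:,:,::-1],(400,300)),cv2.resize(b[130:235,140:280,::-1],(400,300),interpolation=cv2.INTER_CUBIC)]))
E
```

```text
t 14.52 at [ 0.6492 -0.2687  0.045 ] delta mm [ -0.9   0.7 -32. ] yawturn -0.0 F [-1.2 -0.2 -0.9]
```

View pics/w7.png

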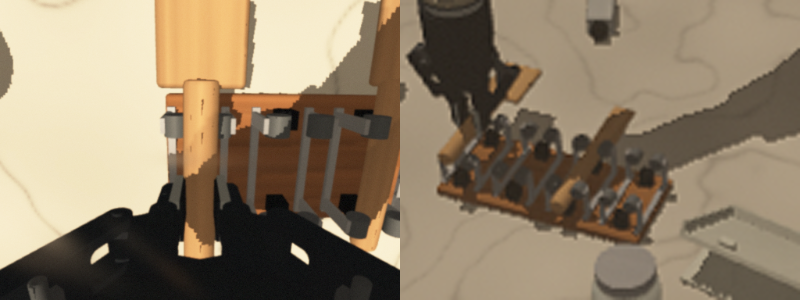

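The turner handle at (200,160) is centred between the clip3 rollers at (172/228,125). I'm pressing it in.

Request:
{"name": "servo_tool", "arguments": {
  "steps": [
    [0,0,0,-0.001,0,-0.008,1],
    [0,0,0,0,0,-0.004,1],
    [0,0,0,0,0,-0.004,1],
    [0,0,0,0,0,-0.004,1],
    [0,0,0,0,0,-0.004,1],
    [0,0,0,0,0,-0.003,1],
    [0,0,0,0,0,0,1],
    [0,0,0,0,0,0,1]
  ]
}}

```text
clock: 15.28
eef_pos: [0.6468, -0.2684, 0.0152]
eef_rot: [-0.065, 0.998, 0.0, -0.001]
wrist_force: [-0.3, -1.7, -5.0]
finger_gap: 0.187
grip_force: 100.1
```

Request:
{"name": "servo_tool", "arguments": {
  "steps": [
    [0,0,0,0,0,-0.003,1],
    [0,0,0,0,0,-0.002,1],
    [0,0,0,0,0,0,1],
    [0,0,0,0,0,0,1],
    [0,0,0,0,0,0,1]
  ]
}}

```text
clock: 15.7
eef_pos: [0.6471, -0.2688, 0.0143]
eef_rot: [-0.065, 0.998, -0.0, -0.0]
wrist_force: [-4.9, 0.2, 11.1]
finger_gap: 0.189
grip_force: 102.3
```

```bash
python3 - <<'E'
from h import *
d([.6483,-.268,.013],97.4)
E
```

```text
t 15.7 at [ 0.6471 -0.2688  0.0143] delta mm [ 1.2  0.8 -1.3] yawturn -0.0 F [-4.9  0.2 11.1]
```

Request:
{"name": "servo_tool", "arguments": {
  "steps": [
    [0,0,0,0,0,-0.002,1],
    [0,0,0,0,0,0,1],
    [0,0,0,0,0,0,1],
    [0,0,0,0,0,0,0.55],
    [0,0,0,0,0,0,0.55],
    [0,0,0,0,0,0,0.55],
    [0,0,0,0,0,0,0.55]
  ]
}}

```text
clock: 16.28
eef_pos: [0.6474, -0.2675, 0.009]
eef_rot: [-0.065, 0.998, 0.001, -0.0]
wrist_force: [-0.3, 0.9, -0.8]
finger_gap: 0.444
grip_force: 0.0
```

Request:
{"name": "servo_tool", "arguments": {
  "steps": [
    [0,0,0,0,0,0.03,0.55],
    [0,0,0,0,0,0.04,0.55],
    [0,0,0,0,0,0.04,0.55],
    [0,0,0,0.02,0,0.03,0.55],
    [0,0,0,0.03,0,0.02,0.55],
    [0,0,0,0,0,0,0.55],
    [0,0,0,0,0,0,0.55]
  ]
}}

```text
clock: 16.87
eef_pos: [0.6995, -0.2671, 0.1702]
eef_rot: [-0.066, 0.998, 0.0, 0.001]
wrist_force: [-0.5, -1.0, -0.6]
finger_gap: 0.452
grip_force: 0.0
```

```bash
python3 - <<'E'
from h import *
im,cam=grab("wrist"); b,c2=grab("scene"); t,c3=grab("top")
cv2.imwrite("pics/w8.png",np.hstack([cv2.resize(im[:,:,::-1],(400,300)),cv2.resize(b[130:235,140:280,::-1],(400,300),interpolation=cv2.INTER_CUBIC)]))
for n,i,c in(("top",t,c3),("scene",b,c2)):
  for px in comps(masks(i)["wood"],200): print(n,len(px),px.mean(0).round(),[np.round(x,4) for x in tool(px,c)])
d([.3145,.3125,.17],90)
E
```

```text
top 359 [307. 181.] [array([ 0.5722, -0.1634]), np.float64(-24.223), np.float64(0.1401), np.float64(0.1034)]
top 366 [167. 275.] [array([0.3139, 0.3117]), np.float64(-179.039), np.float64(0.1853), np.float64(0.0455)]
scene 398 [157.  20.] [array([-0.8554, -1.258 ]), np.float64(11.8157), np.float64(0.7073), np.float64(0.1023)]
scene 304 [173. 173.] [array([ 0.6486, -0.2874]), np.float64(-170.8633), np.float64(0.2165), np.float64(0.0521)]
scene 256 [368. 176.] [array([0.316 , 0.3139]), np.float64(-179.3842), np.float64(0.1858), np.float64(0.051)]
t 17.02 at [ 0.6955 -0.2682  0.1671] delta mm [-381.   580.7    2.9] yawturn -7.4 F [-0.  -0.3  0.1]
```

View pics/w8.png

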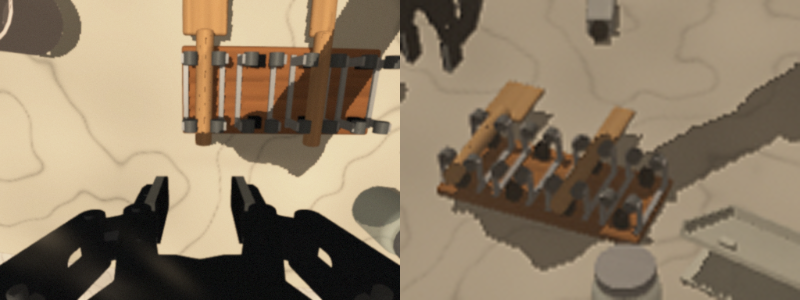

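The turner is seated at (205,80) and the spatula at (318,80). The fork is unchanged, so I'm moving to it.

Request:
{"name": "servo_tool", "arguments": {
  "steps": [
    [0,0,-0.37,-0.019,0.029,0,0.55],
    [0,0,-0.37,-0.019,0.029,0,0.55],
    [0,0,-0.37,-0.019,0.029,0,0.55],
    [0,0,-0.37,-0.019,0.029,0,0.55],
    [0,0,-0.37,-0.019,0.029,0,0.55],
    [0,0,-0.37,-0.019,0.029,0,0.55],
    [0,0,-0.37,-0.019,0.029,0,0.55],
    [0,0,-0.37,-0.019,0.029,0,0.55]
  ],
  "squeeze": 80
}}

```text
clock: 17.68
eef_pos: [0.5425, -0.0357, 0.1684]
eef_rot: [-0.038, 0.999, -0.0, -0.002]
wrist_force: [0.4, 0.7, 0.8]
finger_gap: 0.451
grip_force: 0.0
```

Request:
{"name": "servo_tool", "arguments": {
  "steps": [
    [0,0,-0.37,-0.019,0.029,0,0.55],
    [0,0,-0.37,-0.019,0.029,0,0.55],
    [0,0,-0.37,-0.019,0.029,0,0.55],
    [0,0,-0.37,-0.019,0.029,0,0.55],
    [0,0,-0.37,-0.019,0.029,0,0.55],
    [0,0,-0.37,-0.019,0.029,0,0.55],
    [0,0,-0.37,-0.019,0.029,0,0.55],
    [0,0,-0.37,-0.019,0.029,0,0.55]
  ]
}}

```text
clock: 18.35
eef_pos: [0.3911, 0.1954, 0.1687]
eef_rot: [-0.012, 1.0, -0.001, -0.001]
wrist_force: [0.5, 0.8, -0.1]
finger_gap: 0.452
grip_force: 0.0
```

Request:
{"name": "servo_tool", "arguments": {
  "steps": [
    [0,0,-0.37,-0.019,0.029,0,0.55],
    [0,0,-0.37,-0.019,0.029,0,0.55],
    [0,0,-0.37,-0.019,0.029,0,0.55],
    [0,0,-0.37,-0.019,0.029,0,0.55],
    [0,0,0,0,0,0,0.55],
    [0,0,0,0,0,0,0.55],
    [0,0,0,0,0,0,0.55]
  ]
}}

```text
clock: 18.93
eef_pos: [0.3172, 0.3099, 0.1688]
eef_rot: [0.0, 1.0, -0.001, -0.001]
wrist_force: [-0.1, -0.3, -0.5]
finger_gap: 0.452
grip_force: 0.0
```

```bash
python3 - <<'E'
from h import *
d([.3145,.3125,-.017],90)
im,cam=grab("wrist","w9")
for px in comps(masks(im)["wood"],1500): print(len(px),px.mean(0).round(),[np.round(x,4) for x in tool(px,cam)])
E
```

```text
t 18.93 at [0.3172 0.3099 0.1688] delta mm [  -2.7    2.6 -185.8] yawturn 0.0 F [-0.1 -0.3 -0.5]
4782 [258. 114.] [array([0.3164, 0.3126]), np.float64(-179.7703), np.float64(0.1917), np.float64(0.0503)]
```

Request:
{"name": "servo_tool", "arguments": {
  "steps": [
    [0,0,0.2,-0.0015,0.0027,-0.03,0.6],
    [0,0,0,0,0,-0.04,0.6],
    [0,0,0,0,0,-0.04,0.6],
    [0,0,0,0,0,-0.035,0.6],
    [0,0,0,0,0,-0.02,0.6],
    [0,0,0,0,0,-0.01,0.6],
    [0,0,0,0,0,0,0.6],
    [0,0,0,0,0,0,0.6]
  ]
}}

```text
clock: 19.65
eef_pos: [0.3168, 0.3127, -0.0059]
eef_rot: [-0.001, 1.0, -0.001, -0.0]
wrist_force: [-0.4, -0.2, 0.1]
finger_gap: 0.402
grip_force: 0.0
```

```bash
python3 - <<'E'
from h import *
d([.316,.3126,-.017],90.2)
E
```

```text
t 19.65 at [ 0.3168  0.3127 -0.0059] delta mm [ -0.8  -0.1 -11.1] yawturn 0.1 F [-0.4 -0.2  0.1]
```

Request:
{"name": "servo_tool", "arguments": {
  "steps": [
    [0,0,0,-0.001,0,-0.006,0.6],
    [0,0,0,0,0,-0.005,0.6],
    [0,0,0,0,0,0,0.6],
    [0,0,0,0,0,0,1],
    [0,0,0,0,0,0,1],
    [0,0,0,0,0,0,1],
    [0,0,0,0,0,0,1],
    [0,0,0,0,0,0,1]
  ]
}}

```text
clock: 20.32
eef_pos: [0.3153, 0.3145, -0.0158]
eef_rot: [-0.002, 1.0, 0.0, 0.0]
wrist_force: [-0.2, -0.8, 6.4]
finger_gap: 0.197
grip_force: 78.3
```

```bash
python3 - <<'E'
from h import *
d([.316,.3126,-.017],90.2)
E
```

```text
t 20.32 at [ 0.3153  0.3145 -0.0158] delta mm [ 0.7 -1.9 -1.2] yawturn -0.1 F [-0.2 -0.8  6.4]
```

Request:
{"name": "servo_tool", "arguments": {
  "steps": [
    [0,0,0,0,0,0.03,1],
    [0,0,0,0,0,0.04,1],
    [0,0,0,0,0,0.04,1],
    [0,0,0,0,0,0.03,1],
    [0,0,0,0,0,0,1]
  ]
}}

```text
clock: 20.73
eef_pos: [0.3178, 0.3174, 0.1289]
eef_rot: [-0.002, 1.0, 0.005, 0.004]
wrist_force: [-0.3, 0.5, -0.6]
finger_gap: 0.198
grip_force: 78.4
```

Request:
{"name": "servo_tool", "arguments": {
  "steps": [
    [0,0,0.51,0.0219,-0.0274,0,1],
    [0,0,0.51,0.0219,-0.0274,0,1],
    [0,0,0.51,0.0219,-0.0274,0,1],
    [0,0,0.51,0.0219,-0.0274,0,1],
    [0,0,0.51,0.0219,-0.0274,0,1],
    [0,0,0.51,0.0219,-0.0274,0,1],
    [0,0,0.51,0.0219,-0.0274,0,1]
  ]
}}

```text
clock: 21.32
eef_pos: [0.4687, 0.121, 0.1228]
eef_rot: [-0.033, 0.999, -0.0, -0.001]
wrist_force: [1.3, 1.6, -0.7]
finger_gap: 0.194
grip_force: 78.4
```

Request:
{"name": "servo_tool", "arguments": {
  "steps": [
    [0,0,0.51,0.0219,-0.0274,0,1],
    [0,0,0.51,0.0219,-0.0274,0,1],
    [0,0,0.51,0.0219,-0.0274,0,1],
    [0,0,0.51,0.0219,-0.0274,0,1],
    [0,0,0.51,0.0219,-0.0274,0,1],
    [0,0,0.51,0.0219,-0.0274,0,1],
    [0,0,0.51,0.0219,-0.0274,0,1]
  ]
}}

```text
clock: 21.9
eef_pos: [0.6218, -0.0707, 0.1223]
eef_rot: [-0.064, 0.998, 0.0, -0.001]
wrist_force: [0.7, 0.6, -1.2]
finger_gap: 0.199
grip_force: 78.3
```

Request:
{"name": "servo_tool", "arguments": {
  "steps": [
    [0,0,0,0,0,0,1],
    [0,0,0,0,0,0,1],
    [0,0,0,0,0,0,1]
  ]
}}

```text
clock: 22.15
eef_pos: [0.6207, -0.0684, 0.1223]
eef_rot: [-0.064, 0.998, 0.001, -0.001]
wrist_force: [-0.5, 0.8, -0.6]
finger_gap: 0.195
grip_force: 78.4
```

```bash
python3 - <<'E'
from h import *
d([.6229,-.0717,.04],97.4)
E
```

```text
t 22.15 at [ 0.6207 -0.0684  0.1223] delta mm [  2.2  -3.3 -82.3] yawturn 0.0 F [-0.5  0.8 -0.6]
```

Request:
{"name": "servo_tool", "arguments": {
  "steps": [
    [0,0,0,0,-0.002,-0.03,1],
    [0,0,0,0,0,-0.03,1],
    [0,0,0,0,0,-0.017,1],
    [0,0,0,0,0,0,1],
    [0,0,0,0,0,0,1],
    [0,0,0,0,0,0,1]
  ],
  "squeeze": 100
}}

```text
clock: 22.65
eef_pos: [0.6225, -0.0699, 0.0478]
eef_rot: [-0.065, 0.998, 0.0, 0.001]
wrist_force: [0.4, -0.9, 0.6]
finger_gap: 0.188
grip_force: 100.5
```

```bash
python3 - <<'E'
from h import *
d([.6229,-.0717,.013],97.4)
im,cam=grab("wrist"); b,c2=grab("scene")
cv2.imwrite("pics/w10.png",np.hstack([cv2.resize(im[:,:,::-1],(400,300)),cv2.resize(b[130:235,140:280,::-1],(400,300),interpolation=cv2.INTER_CUBIC)]))
E
```

```text
t 22.65 at [ 0.6225 -0.0699  0.0478] delta mm [  0.4  -1.8 -34.8] yawturn -0.1 F [ 0.4 -0.9  0.6]
```

View pics/w10.png

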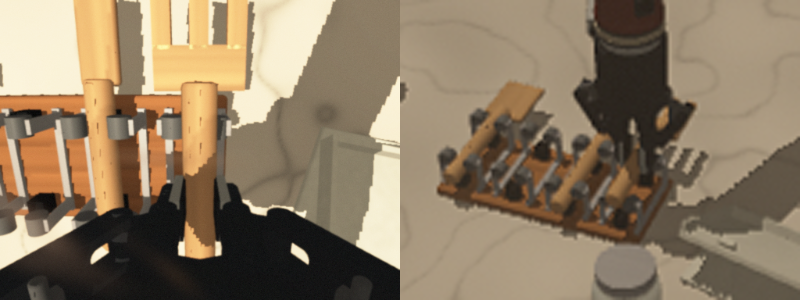

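The handle at 200 is about 2 mm right of the clip0 roller middle at (197,127). I'll correct and press.

Request:
{"name": "servo_tool", "arguments": {
  "steps": [
    [0,0,0,0,-0.0017,-0.01,1],
    [0,0,0,0,0,-0.005,1],
    [0,0,0,0,0,-0.004,1],
    [0,0,0,0,0,-0.004,1],
    [0,0,0,0,0,-0.004,1],
    [0,0,0,0,0,-0.004,1],
    [0,0,0,0,0,0,1],
    [0,0,0,0,0,0,1]
  ]
}}

```text
clock: 23.42
eef_pos: [0.6218, -0.0732, 0.0145]
eef_rot: [-0.064, 0.998, -0.0, 0.0]
wrist_force: [4.1, -0.3, -5.0]
finger_gap: 0.189
grip_force: 100.6
```

Request:
{"name": "servo_tool", "arguments": {
  "steps": [
    [0,0,0,0,0,-0.003,1],
    [0,0,0,0,0,-0.002,1],
    [0,0,0,0,0,0,1],
    [0,0,0,0,0,0,1],
    [0,0,0,0,0,0,1]
  ]
}}

```text
clock: 23.83
eef_pos: [0.6218, -0.0732, 0.0141]
eef_rot: [-0.064, 0.998, -0.0, 0.0]
wrist_force: [-4.9, 0.6, 18.5]
finger_gap: 0.19
grip_force: 103.2
```

```bash
python3 - <<'E'
from h import *
d([.6229,-.0717,.014],97.4)
E
```

```text
t 23.83 at [ 0.6218 -0.0732  0.0141] delta mm [ 1.1  1.5 -0.1] yawturn 0.0 F [-4.9  0.6 18.5]
```

Request:
{"name": "servo_tool", "arguments": {
  "steps": [
    [0,0,0,0,0,0,0.55],
    [0,0,0,0,0,0,0.55],
    [0,0,0,0,0,0,0.55],
    [0,0,0,0,0,0.04,0.55],
    [0,0,0,0,0,0.04,0.55],
    [0,0,0,0,0,0.04,0.55],
    [0,0,0,0,0,0.04,0.55],
    [0,0,0,0,0,0.04,0.55]
  ]
}}

```text
clock: 24.5
eef_pos: [0.6207, -0.0727, 0.2116]
eef_rot: [-0.065, 0.998, 0.0, -0.001]
wrist_force: [1.1, 0.5, -0.2]
finger_gap: 0.451
grip_force: 0.0
```

Request:
{"name": "servo_tool", "arguments": {
  "steps": [
    [0,0,-0.92,0.015,0.0275,0.006,0.55],
    [0,0,-0.92,0.015,0.0275,0.006,0.55],
    [0,0,-0.92,0.015,0.0275,0.006,0.55],
    [0,0,-0.92,0.015,0.0275,0.006,0.55],
    [0,0,-0.92,0.015,0.0275,0.006,0.55],
    [0,0,-0.92,0.015,0.0275,0.006,0.55],
    [0,0,-0.92,0.015,0.0275,0.006,0.55],
    [0,0,-0.92,0.015,0.0275,0.006,0.55]
  ]
}}

```text
clock: 25.17
eef_pos: [0.7415, 0.1485, 0.2576]
eef_rot: [-0.0, 1.0, -0.0, -0.001]
wrist_force: [1.1, 0.0, -0.2]
finger_gap: 0.45
grip_force: 0.0
```

Request:
{"name": "servo_tool", "arguments": {
  "steps": [
    [0,0,0,0,0,0,0.55],
    [0,0,0,0,0,0,0.55],
    [0,0,0,0,0,0,0.55]
  ]
}}

```text
clock: 25.42
eef_pos: [0.7411, 0.1463, 0.2571]
eef_rot: [-0.0, 1.0, -0.001, -0.001]
wrist_force: [-0.5, -0.5, 0.3]
finger_gap: 0.445
grip_force: 0.0
```

```bash
cat >> h.py <<'E'
def tins(im,cam,smax=47,dv=60,amin=80,z=.03):
    "grey blobs at top-face height: centre, rect size, long-axis angle"
    h=cv2.cvtColor(cv2.GaussianBlur(im,(3,3),0),cv2.COLOR_RGB2HSV).astype(int); m=((h[...,1]<smax)&(h[...,2]>dv)).astype(np.uint8)
    out=[]
    for px in comps(cv2.morphologyEx(m,cv2.MORPH_OPEN,np.ones((3,3),np.uint8))>0,amin):
        P=cast(px,cam,z)[:,:2].astype(np.float32); c,s,a=cv2.minAreaRect(P)
        if s[0]<s[1]: a+=90; s=s[::-1]
        if .05<s[0]<.11 and .02<s[1]<.06: out.append((px.mean(0).round(),np.round(c,4),np.round(s,4),round((a+90)%180-90,1)))
    return out
E
python3 - <<'E'
from h import *
s=robot.state();print(s["clock"],s["eef_pos"],yaw())
im,cam=grab("wrist"); np.savez("pics/stand.npz",im=im,K=cam[0],D=cam[1],T=cam[2])
t,c3=grab("top"); np.save("pics/top1.npy",t)
cv2.imwrite("pics/w11.png",np.hstack([cv2.resize(im[:,:,::-1],(512,384))]))
for x in tins(t,c3): print(x)
E
```

```text
25.4167 [0.74109902 0.14631724 0.25705728] 90.0348185400934
(array([140., 215.]), array([0.4718, 0.3995]), array([0.0835, 0.0357]), 24.8)
(array([  3., 234.]), array([0.4156, 0.8829]), array([0.0876, 0.0221]), 2.4)
(array([349., 256.]), array([ 0.3173, -0.3008]), array([0.0837, 0.0381]), 28.8)
```

View pics/w11.png

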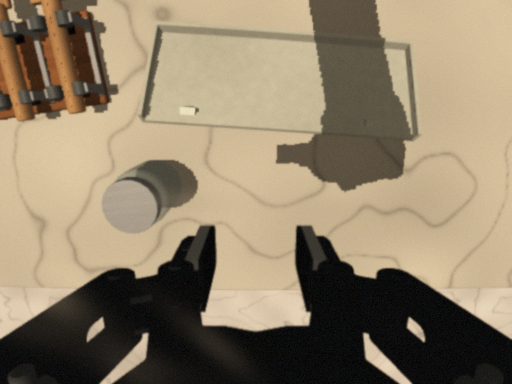

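The view shows the stand with its lip edge from (160,30) to (411,47) and its high edge from (141,120) to (418,137). I'll get the exact edges from intensity profiles.

```bash
python3 - <<'E'
from h import *
z=np.load("pics/stand.npz"); im=z["im"]; cam=(z["K"],z["D"],z["T"])
v=cv2.cvtColor(im,cv2.COLOR_RGB2GRAY).astype(int)
for c in (190,250,300): print(c,"lip r20-48",v[20:48,c].tolist(),"hi r112-140",v[112:140,c].tolist())
for r in (70,100): print(r,"L c138-165",v[r,138:165].tolist(),"R c398-422",v[r,398:422].tolist())
h=cv2.cvtColor(im,cv2.COLOR_RGB2HSV); print(h[70,200],h[32,250],h[250,100])
t=np.load("pics/top1.npy"); ht=cv2.cvtColor(t,cv2.COLOR_RGB2HSV)
print(ht[218:246,205].tolist())
E
```

```text
190 lip r20-48 [183, 181, 181, 181, 182, 181, 161, 140, 137, 136, 136, 137, 139, 149, 168, 183, 183, 179, 179, 185, 184, 182, 180, 180, 179, 179, 180, 180] hi r112-140 [224, 224, 218, 198, 189, 188, 185, 186, 190, 187, 183, 158, 147, 161, 181, 187, 186, 189, 189, 185, 189, 186, 188, 183, 185, 189, 187, 187]
250 lip r20-48 [184, 186, 189, 189, 186, 187, 187, 190, 186, 182, 165, 141, 139, 135, 135, 136, 143, 155, 175, 181, 183, 185, 184, 184, 187, 187, 190, 192] hi r112-140 [187, 186, 189, 187, 189, 188, 188, 188, 190, 190, 192, 185, 189, 186, 176, 155, 147, 159, 181, 186, 186, 186, 188, 189, 190, 190, 188, 189]
300 lip r20-48 [191, 191, 191, 192, 190, 192, 191, 190, 189, 191, 190, 187, 183, 177, 160, 141, 137, 137, 136, 135, 143, 167, 183, 189, 192, 194, 191, 193] hi r112-140 [187, 183, 182, 186, 184, 186, 183, 184, 187, 186, 185, 183, 184, 187, 183, 183, 182, 178, 160, 143, 150, 180, 187, 188, 191, 190, 190, 192]
70 L c138-165 [163, 166, 171, 173, 174, 177, 176, 184, 186, 186, 174, 123, 84, 73, 75, 82, 89, 100, 140, 177, 184, 189, 183, 184, 186, 184, 185] R c398-422 [190, 185, 188, 186, 183, 187, 189, 184, 162, 128, 105, 102, 101, 118, 149, 181, 187, 190, 184, 184, 184, 185, 185, 183]
100 L c138-165 [184, 180, 182, 182, 181, 162, 110, 77, 77, 77, 81, 99, 129, 172, 184, 189, 190, 186, 184, 185, 181, 185, 185, 182, 185, 186, 189] R c398-422 [94, 128, 174, 186, 185, 189, 185, 187, 186, 184, 182, 151, 116, 107, 105, 103, 121, 162, 182, 186, 184, 184, 181, 182]
[ 20  60 195] [ 20  59 150] [ 19  67 208]
[[6, 156, 88], [5, 150, 90], [4, 151, 91], [4, 148, 93], [4, 155, 94], [5, 151, 98], [5, 150, 97], [5, 149, 99], [6, 151, 98], [5, 151, 98], [6, 136, 103], [8, 136, 101], [7, 131, 97], [8, 117, 96], [9, 114, 94], [11, 104, 96], [12, 92, 100], [13, 83, 98], [13, 78, 91], [13, 76, 77], [13, 75, 61], [17, 63, 57], [11, 56, 50], [15, 39, 39], [18, 43, 30], [0, 9, 28], [15, 51, 30], [13, 44, 41]]
```

```bash
python3 - <<'E'
from h import *
z=np.load("pics/stand.npz"); cam=(z["K"],z["D"],z["T"])
L=cast([(190,33.7),(250,37.4),(300,41.2)],cam,.016)
dv=L[2]-L[0]; dv/=np.linalg.norm(dv); print(L.round(4))
y=dv if dv[1]>0 else -dv; xh=np.array([y[1],-y[0],0]); c,s=np.cos(np.pi/6),np.sin(np.pi/6)
x=c*xh+np.array([0,0,s]); n=np.cross(x,y); p0=L.mean(0); print("yaw",np.degrees(np.arctan2(-y[0],y[1])),"n",n.round(3))
loc=lambda px:np.c_[(cast(px,cam,n@p0,n)-p0)@x,(cast(px,cam,n@p0,n)-p0)@y].round(4)
print("rims",loc([(156,70),(150,100),(406.3,70),(409.3,100)]).tolist(),"hi",loc([(190,123.3),(250,127.3),(300,130.7)]).tolist())
rr=loc([(156,70),(150,100),(406.3,70),(409.3,100)])[:,1]; mid=(rr[:2].mean()+rr[2:].mean())/2
o=p0+mid*y; print("origin",o.round(4),"width",rr)
np.savez("pics/standpose.npz",o=o,x=x,y=y,n=n)
for k in (.078,0,-.078): print(k,"tin centre",(o+k*y+.0405*x+.015*n).round(4))
E
```

```text
[[0.5965 0.0694 0.016 ]
 [0.6009 0.1399 0.016 ]
 [0.605  0.1989 0.016 ]]
yaw -3.7683965790455347 n [-0.499  0.033  0.866]
rims [[0.0522, -0.0992], [0.0904, -0.1002], [0.0281, 0.1888], [0.0678, 0.1891]] hi [[0.1153, -0.0534], [0.1155, 0.0111], [0.1155, 0.0649]]
origin [0.6038 0.1806 0.016 ] width [-0.0992 -0.1002  0.1888  0.1891]
0.078 tin centre [0.6364 0.2566 0.0492]
0 tin centre [0.6313 0.1788 0.0492]
-0.078 tin centre [0.6261 0.101  0.0492]
```

The stand pose checks out: the slope measures 115.4 mm and the width 289 mm. Next I'm measuring tin A, the left one, from above.

Request:
{"name": "servo_tool", "arguments": {
  "steps": [
    [0,0,2.5,-0.027,0.0253,-0.009,0.3],
    [0,0,2.5,-0.027,0.0253,-0.009,0.3],
    [0,0,2.5,-0.027,0.0253,-0.009,0.3],
    [0,0,2.5,-0.027,0.0253,-0.009,0.3],
    [0,0,2.5,-0.027,0.0253,-0.009,0.3],
    [0,0,2.5,-0.027,0.0253,-0.009,0.3],
    [0,0,2.5,-0.027,0.0253,-0.009,0.3],
    [0,0,2.5,-0.027,0.0253,-0.009,0.3]
  ],
  "squeeze": 60
}}

```text
clock: 26.18
eef_pos: [0.5248, 0.3484, 0.1867]
eef_rot: [-0.174, 0.985, -0.0, 0.0]
wrist_force: [-0.1, 0.6, -0.2]
finger_gap: 0.695
grip_force: 0.0
```

Request:
{"name": "servo_tool", "arguments": {
  "steps": [
    [0,0,2.5,-0.027,0.0253,-0.009,0.3],
    [0,0,2.5,-0.027,0.0253,-0.009,0.3],
    [0,0,0,0,0,0,0.3],
    [0,0,0,0,0,0,0.3],
    [0,0,0,0,0,0,0.3]
  ]
}}

```text
clock: 26.6
eef_pos: [0.4728, 0.3984, 0.1689]
eef_rot: [-0.216, 0.976, -0.001, 0.001]
wrist_force: [-0.2, -0.8, 0.4]
finger_gap: 0.699
grip_force: 0.0
```

```bash
python3 - <<'E'
from h import *
d([.4718,.3995,-.01],114.8)
im,cam=grab("wrist"); cv2.imwrite("pics/w12.png",im[:,:,::-1])
for x in tins(im,cam,47,60,1000): print(x)
g=cv2.cvtColor(im,cv2.COLOR_RGB2HSV); 
for p in proj([[.4718,.3995,.03],[.4718+.04,.3995,.03],[.4718,.46,.0]],cam).round().astype(int): print(p,g[p[1],p[0]] if 0<=p[1]<384 and 0<=p[0]<512 else None)
t,c3=grab("top")
for x in tins(t,c3): print("top",x)
E
```

```text
t 26.6 at [0.4728 0.3984 0.1689] delta mm [  -1.     1.1 -178.9] yawturn -0.1 F [-0.2 -0.8  0.4]
(array([297., 303.]), array([0.5879, 0.5003]), array([0.06  , 0.0571]), 37.6)
[257 171] [ 20  46 198]
[240 207] [ 19  66 223]
[307 188] [18 72 95]
top (array([141., 217.]), array([0.4672, 0.3981]), array([0.0739, 0.0341]), 24.1)
top (array([204., 232.]), array([0.4092, 0.1815]), array([0.0809, 0.0355]), 4.9)
top (array([349., 256.]), array([ 0.3173, -0.3008]), array([0.0826, 0.0378]), 27.9)
```

View pics/w12.png

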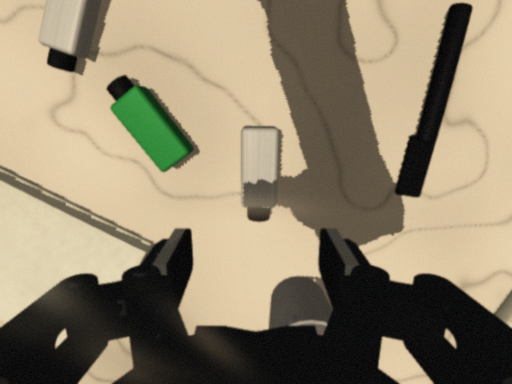

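The wrist view shows the tin between the fingers, with its top face at columns 242–280 and rows 127–207, and its cap at (259,213).

```bash
python3 - <<'E'
from h import *
_,cam=grab("wrist")
P=cast([(242.5,128),(279,128),(244,206),(278,206),(259,219)],cam,.03); 
print(P.round(4)); print("c",P[:4].mean(0).round(4)); a=P[2:4].mean(0)-P[:2].mean(0); print(np.linalg.norm(a),np.degrees(np.arctan2(a[1],a[0])))
d([*P[:4].mean(0)[:2],-.01],114.8)
E
```

```text
[[0.4408 0.3696 0.03  ]
 [0.4265 0.4006 0.03  ]
 [0.5103 0.4023 0.03  ]
 [0.4961 0.4331 0.03  ]
 [0.5165 0.4217 0.03  ]]
c [0.4684 0.4014 0.03  ]
0.07677181970621985 25.16384109058433
t 26.75 at [0.4737 0.398  0.1689] delta mm [  -5.3    3.4 -178.9] yawturn 0.0 F [-0.1 -0.4 -0.1]
```

Request:
{"name": "servo_tool", "arguments": {
  "steps": [
    [0,0,0,-0.0035,0.003,-0.03,0.3],
    [0,0,0,0,0,-0.04,0.3],
    [0,0,0,0,0,-0.04,0.3],
    [0,0,0,0,0,-0.035,0.3],
    [0,0,0,0,0,-0.02,0.3],
    [0,0,0,0,0,-0.013,0.3],
    [0,0,0,0,0,0,0.3],
    [0,0,0,0,0,0,0.3]
  ]
}}

```text
clock: 27.42
eef_pos: [0.4692, 0.4028, -0.0091]
eef_rot: [-0.216, 0.976, 0.0, 0.0]
wrist_force: [0.4, 0.4, -0.6]
finger_gap: 0.702
grip_force: 0.0
```

Request:
{"name": "servo_tool", "arguments": {
  "steps": [
    [0,0,0,0,0,0,1],
    [0,0,0,0,0,0,1],
    [0,0,0,0,0,0,1],
    [0,0,0,0,0,0,1],
    [0,0,0,0,0,0,1],
    [0,0,0,0,0,0,1]
  ]
}}

```text
clock: 27.92
eef_pos: [0.4698, 0.4042, -0.0071]
eef_rot: [-0.217, 0.976, 0.001, 0.002]
wrist_force: [0.7, -0.8, 7.1]
finger_gap: 0.403
grip_force: 62.9
```

```bash
python3 - <<'E'
from h import *
d([.470,.4015,-.01],114.8)
E
```

```text
t 27.92 at [ 0.4698  0.4042 -0.0071] delta mm [ 0.2 -2.7 -2.9] yawturn -0.2 F [ 0.7 -0.8  7.1]
```

Request:
{"name": "servo_tool", "arguments": {
  "steps": [
    [0,0,0,0,0,0.03,1],
    [0,0,0,0,0,0.04,1],
    [0,0,0,0,0,0.04,1],
    [0,0,0,0,0,0.04,1],
    [0,0,0,0,0,0,1]
  ]
}}

```text
clock: 28.33
eef_pos: [0.4722, 0.4077, 0.1503]
eef_rot: [-0.217, 0.976, 0.005, 0.008]
wrist_force: [0.6, 1.3, -0.0]
finger_gap: 0.403
grip_force: 62.0
```

Request:
{"name": "servo_tool", "arguments": {
  "steps": [
    [0,0,-3.58,0.0214,-0.0185,0,1],
    [0,0,-3.58,0.0214,-0.0185,0,1],
    [0,0,-3.58,0.0214,-0.0185,0,1],
    [0,0,-3.58,0.0214,-0.0185,0,1],
    [0,0,-3.58,0.0214,-0.0185,0,1],
    [0,0,-3.58,0.0214,-0.0185,0,1],
    [0,0,-3.58,0.0214,-0.0185,0,1],
    [0,0,-3.58,0.0214,-0.0185,0,1]
  ]
}}

```text
clock: 29.0
eef_pos: [0.64, 0.2541, 0.1407]
eef_rot: [0.033, 0.999, 0.0, 0.0]
wrist_force: [0.7, 0.5, -1.5]
finger_gap: 0.409
grip_force: 62.0
```

Request:
{"name": "servo_tool", "arguments": {
  "steps": [
    [-0.39,-6,0,0,0,0,1],
    [-0.39,-6,0,0,0,0,1],
    [-0.39,-6,0,0,0,0,1],
    [-0.39,-6,0,0,0,0,1],
    [-0.39,-6,0,0,0,0,1],
    [0,0,0,0,0,0,1],
    [0,0,0,0,0,0,1],
    [0,0,0,0,0,0,1]
  ]
}}

```text
clock: 29.67
eef_pos: [0.6397, 0.2561, 0.1411]
eef_rot: [0.03, 0.965, -0.008, 0.259]
wrist_force: [0.2, 0.0, 0.3]
finger_gap: 0.408
grip_force: 61.9
```

```bash
cat >> h.py <<'E'
def stand(k,xt,h):
    "report TCP error to stand-local (x along slope, slot y, TCP height over surface) in world, plus orientation error"
    z=np.load("pics/standpose.npz"); o,x,y,n=z["o"],z["x"],z["y"],z["n"]; s=robot.state()
    T=o+k*y+xt*x+h*n; Rm=R.from_quat(s["eef_rot"]).as_matrix(); ty=Rm[:,1]*np.sign(Rm[:,1]@y)
    want=np.c_[np.cross(ty*0+y,-n),y,-n]; have=np.c_[np.cross(ty,Rm[:,2]),ty,Rm[:,2]]
    p=s["eef_pos"]-o; print("t",round(s["clock"],2),"delta mm",((T-s["eef_pos"])*1000).round(1),"local x,y,h",(np.array([p@x,p@y,p@n])*1000).round(1),"rotvec deg",np.degrees(R.from_matrix(want@have.T).as_rotvec()).round(1),"F loc",np.array([s["wrist_force"]@x,s["wrist_force"]@y,s["wrist_force"]@n]).round(1),"gap",round(s["finger_gap"],3),s["grip_force"])
E
python3 - <<'E'
from h import *
stand(.078,.0445,.013)
E
```

```text
t 29.67 delta mm [  1.2   0.2 -91.5] local x,y,h [89.3 77.7 92.9] rotvec deg [ 0.   0.1 -0.2] F loc [0.3 0.  0.1] gap 0.408 61.949347257614136
```

Request:
{"name": "servo_tool", "arguments": {
  "steps": [
    [0,0,0,0.001,0,-0.04,1],
    [0,0,0,0,0,-0.035,1],
    [0,0,0,0,0,-0.015,1],
    [0,0,0,0,0,0,1],
    [0,0,0,0,0,0,1]
  ]
}}

```text
clock: 30.08
eef_pos: [0.6422, 0.2538, 0.0504]
eef_rot: [0.032, 0.965, -0.009, 0.259]
wrist_force: [1.4, 0.6, -0.8]
finger_gap: 0.401
grip_force: 61.9
```

Request:
{"name": "servo_tool", "arguments": {
  "steps": [
    [0,0,0,0.0025,0,-0.0043,1],
    [0,0,0,0.0025,0,-0.0043,1],
    [0,0,0,0.0025,0,-0.0043,1],
    [0,0,0,0,0,0,1],
    [0,0,0,0,0,0,1],
    [0,0,0,0,0,0,1]
  ]
}}

```text
clock: 30.58
eef_pos: [0.648, 0.2552, 0.038]
eef_rot: [0.031, 0.965, -0.008, 0.259]
wrist_force: [-0.4, -0.7, -0.7]
finger_gap: 0.403
grip_force: 61.9
```

```bash
python3 - <<'E'
from h import *
stand(.078,.0445,-.007)
E
```

```text
t 30.58 delta mm [ 2.8  0.5 -5.8] local x,y,h [45.  77.4 -0.6] rotvec deg [ 0.   0.1 -0.1] F loc [-0.7 -0.7 -0.5] gap 0.403 61.903241872787476
```

Request:
{"name": "servo_tool", "arguments": {
  "steps": [
    [0,0,0,0.0015,0,-0.0026,1],
    [0,0,0,0,0,0,1],
    [0,0,0,0.001,0,-0.0017,1],
    [0,0,0,0,0,0,1],
    [0,0,0,0,0,0,1]
  ]
}}

```text
clock: 31.0
eef_pos: [0.6503, 0.2551, 0.0331]
eef_rot: [0.03, 0.965, -0.009, 0.259]
wrist_force: [-1.2, -0.4, -0.0]
finger_gap: 0.406
grip_force: 61.9
```

```bash
python3 - <<'E'
from h import *
stand(.078,.0445,-.007)
E
```

```text
t 31.0 delta mm [ 0.5  0.6 -0.9] local x,y,h [44.6 77.3 -5.9] rotvec deg [ 0.1  0.  -0.1] F loc [-1.  -0.5  0.6] gap 0.406 61.90312385559082
```

Almost touching. I'll step in further, then slide down to the lip.

Request:
{"name": "servo_tool", "arguments": {
  "steps": [
    [0,0,0,0.001,0,-0.0017,1],
    [0,0,0,0,0,0,1],
    [0,0,0,0,0,0,1],
    [0,0,0,0,0,0,1]
  ]
}}

```text
clock: 31.33
eef_pos: [0.6512, 0.2552, 0.0321]
eef_rot: [0.03, 0.965, -0.009, 0.259]
wrist_force: [-4.0, -1.0, 5.7]
finger_gap: 0.403
grip_force: 62.8
```

Request:
{"name": "servo_tool", "arguments": {
  "steps": [
    [0,0,0,-0.0017,0,-0.001,1],
    [0,0,0,-0.0017,0,-0.001,1],
    [0,0,0,0,0,0,1],
    [0,0,0,0,0,0,1],
    [0,0,0,0,0,0,1]
  ]
}}

```text
clock: 31.75
eef_pos: [0.6502, 0.2555, 0.0316]
eef_rot: [0.031, 0.965, -0.008, 0.261]
wrist_force: [-0.8, -1.0, 5.3]
finger_gap: 0.405
grip_force: 62.7
```

```bash
python3 - <<'E'
from h import *
stand(.078,.0415,-.007)
E
```

```text
t 31.75 delta mm [-2.   0.4 -0.9] local x,y,h [43.7 77.7 -7.2] rotvec deg [-0.   0.3 -0.1] F loc [ 2. -1.  5.] gap 0.405 62.732741832733154
```

Request:
{"name": "servo_tool", "arguments": {
  "steps": [
    [0,0,0,-0.0017,0,-0.001,1],
    [0,0,0,0,0,0,1],
    [0,0,0,-0.0017,0,-0.001,1],
    [0,0,0,0,0,0,1],
    [0,0,0,0,0,0,1]
  ]
}}

```text
clock: 32.17
eef_pos: [0.6489, 0.2553, 0.0309]
eef_rot: [0.031, 0.965, -0.008, 0.262]
wrist_force: [5.4, -0.2, 5.0]
finger_gap: 0.403
grip_force: 62.2
```

```bash
python3 - <<'E'
from h import *
stand(.078,.0415,-.007)
E
```

```text
t 32.17 delta mm [-0.7  0.5 -0.2] local x,y,h [42.2 77.5 -7.1] rotvec deg [-0.   0.4 -0. ] F loc [7.2 0.2 1.6] gap 0.403 62.241235971450806
```

Request:
{"name": "servo_tool", "arguments": {
  "steps": [
    [0,0,0,-0.0009,0,-0.001,1],
    [0,0,0,0,0,0,1],
    [0,0,0,0,0,0,1]
  ]
}}

```text
clock: 32.42
eef_pos: [0.6489, 0.2553, 0.0309]
eef_rot: [0.032, 0.964, -0.008, 0.262]
wrist_force: [5.9, -0.5, 7.2]
finger_gap: 0.401
grip_force: 62.4
```

```bash
python3 - <<'E'
from h import *
stand(.078,.0415,-.007)
E
```

```text
t 32.42 delta mm [-0.7  0.6 -0.2] local x,y,h [42.2 77.5 -7.2] rotvec deg [-0.   0.4 -0. ] F loc [ 8.7 -0.1  3.2] gap 0.401 62.412933111190796
```

Request:
{"name": "servo_tool", "arguments": {
  "steps": [
    [0,0,0,0,0,0,0.4],
    [0,0,0,0,0,0,0.4],
    [0,0,0,0,0,0,0.4],
    [0,0,0,0,0,0,0.4],
    [0,0,0,-0.01,0,0.0173,0.4],
    [0,0,0,-0.015,0.001,0.026,0.4],
    [0,0,0,-0.015,0.001,0.026,0.4],
    [0,0,0,-0.015,0.001,0.026,0.4]
  ]
}}

```text
clock: 33.08
eef_pos: [0.5878, 0.2581, 0.1226]
eef_rot: [0.03, 0.966, -0.01, 0.258]
wrist_force: [0.1, 0.4, -0.7]
finger_gap: 0.602
grip_force: 0.0
```

Request:
{"name": "servo_tool", "arguments": {
  "steps": [
    [0.39,6,0,0,0,0.02,0.4],
    [0.39,6,0,0,0,0.02,0.4],
    [0.39,6,0,0,0,0.02,0.4],
    [0.39,6,0,0,0,0.01,0.4],
    [0.39,6,0,0,0,0,0.4],
    [0,0,0,0,0,0,0.4],
    [0,0,0,0,0,0,0.4]
  ]
}}

```text
clock: 33.67
eef_pos: [0.592, 0.2556, 0.175]
eef_rot: [0.035, 0.999, -0.006, 0.031]
wrist_force: [0.6, 0.8, -1.0]
finger_gap: 0.6
grip_force: 0.0
```

```bash
python3 - <<'E'
from h import *
im,cam=grab("wrist","w13"); t,c3=grab("top","t13"); b,c2=grab("scene","s13")
for x in tins(t,c3): print("top",x)
d([.409,.1815,.17],94.9)
E
```

```text
top (array([181., 162.]), array([0.6507, 0.2609]), array([0.0601, 0.0416]), 9.9)
top (array([349., 256.]), array([ 0.3175, -0.3006]), array([0.0821, 0.0367]), 29.3)
t 33.82 at [0.589  0.258  0.1752] delta mm [-180.   -76.5   -5.2] yawturn 8.5 F [ 0.   0.2 -0.4]
```

Request:
{"name": "servo_tool", "arguments": {
  "steps": [
    [0,0,1.42,-0.03,-0.0128,0,0.3],
    [0,0,1.42,-0.03,-0.0128,0,0.3],
    [0,0,1.42,-0.03,-0.0128,0,0.3],
    [0,0,1.42,-0.03,-0.0128,0,0.3],
    [0,0,1.42,-0.03,-0.0128,0,0.3],
    [0,0,1.42,-0.03,-0.0128,0,0.3],
    [0,0,0,0,0,0,0.3],
    [0,0,0,0,0,0,0.3]
  ]
}}

```text
clock: 34.48
eef_pos: [0.4082, 0.1799, 0.1764]
eef_rot: [-0.043, 0.999, -0.004, 0.031]
wrist_force: [0.5, 0.7, 0.9]
finger_gap: 0.699
grip_force: 0.0
```

```bash
cat >> h.py <<'E'
def level():
    z=R.from_quat(robot.state()["eef_rot"]).as_matrix()[:,2]; w=np.cross(z,[0,0,-1]); print("level turn deg",np.degrees(w).round(2))
E
python3 - <<'E'
from h import *
level(); d([.409,.1815,-.01],94.9)
im,cam=grab("wrist","w14"); h=cv2.cvtColor(im,cv2.COLOR_RGB2HSV)
for x in tins(im,cam,55,60,1000): print(x)
p=proj([[.409,.1815,.03]],cam)[0].round().astype(int); print(p,h[p[1],p[0]])
for r in (p[1]-15,p[1],p[1]+15): print(r,"S",h[r,p[0]-40:p[0]+41:2,1].tolist(),"V",h[r,p[0]-40:p[0]+41:2,2].tolist())
c=p[0]; print("col V",h[max(0,p[1]-70):p[1]+80:2,c,2].tolist(),"S",h[max(0,p[1]-70):p[1]+80:2,c,1].tolist())
E
```

```text
level turn deg [0.29 3.56 0.  ]
t 34.48 at [0.4082 0.1799 0.1764] delta mm [   0.8    1.6 -186.4] yawturn -0.0 F [0.5 0.7 0.9]
(array([259., 156.]), array([0.4043, 0.1825]), array([0.0772, 0.0333]), 5.0)
[258 162] [21 44 75]
147 S [66, 70, 70, 70, 69, 68, 64, 68, 67, 70, 68, 71, 56, 47, 50, 48, 49, 50, 49, 52, 49, 48, 50, 51, 52, 52, 47, 49, 53, 50, 63, 65, 75, 69, 71, 82, 69, 70, 81, 71, 72] V [200, 203, 201, 201, 200, 199, 198, 196, 198, 199, 199, 186, 154, 180, 182, 192, 189, 187, 184, 187, 177, 171, 163, 156, 158, 175, 175, 178, 169, 127, 85, 83, 82, 85, 86, 81, 85, 84, 82, 86, 82]
162 S [70, 71, 71, 70, 72, 72, 71, 72, 69, 68, 67, 70, 56, 52, 46, 49, 51, 52, 49, 50, 44, 50, 53, 52, 45, 50, 51, 54, 51, 45, 79, 79, 74, 75, 75, 70, 75, 77, 73, 69, 76] V [183, 191, 186, 189, 192, 196, 198, 195, 199, 198, 198, 194, 156, 176, 183, 186, 189, 157, 78, 71, 75, 72, 72, 69, 74, 72, 75, 76, 75, 74, 81, 84, 86, 85, 82, 84, 85, 80, 84, 85, 81]
177 S [70, 68, 68, 71, 72, 70, 72, 68, 70, 66, 71, 70, 57, 50, 51, 51, 47, 49, 54, 50, 46, 50, 48, 52, 50, 48, 52, 51, 51, 53, 69, 69, 72, 68, 69, 72, 
[... 191 characters left out ...]
184, 184, 177, 178, 169, 165, 170]
col V [206, 206, 207, 204, 204, 204, 204, 202, 205, 204, 202, 200, 113, 81, 139, 172, 181, 187, 182, 179, 182, 182, 180, 182, 181, 181, 184, 180, 169, 96, 69, 70, 73, 73, 73, 75, 73, 68, 70, 69, 73, 100, 150, 177, 180, 175, 180, 176, 178, 178, 176, 174, 134, 75, 75, 87, 89, 91, 91, 119, 194, 200, 205, 206, 203, 205, 204, 201, 193, 183, 182, 194, 198, 205, 204] S [67, 67, 65, 74, 68, 70, 69, 69, 71, 68, 67, 66, 70, 50, 51, 47, 49, 50, 52, 48, 48, 48, 51, 52, 46, 49, 49, 48, 51, 50, 48, 55, 45, 49, 45, 44, 49, 49, 55, 52, 56, 51, 53, 50, 50, 50, 50, 54, 50, 50, 49, 51, 55, 68, 82, 70, 74, 70, 73, 71, 71, 66, 68, 67, 72, 70, 69, 69, 70, 71, 71, 72, 70, 70, 68]
```

Request:
{"name": "servo_tool", "arguments": {
  "steps": [
    [0.3,3.5,0,-0.001,0.002,-0.03,0.3],
    [0,0,0,0,0,-0.04,0.3],
    [0,0,0,0,0,-0.04,0.3],
    [0,0,0,0,0,-0.035,0.3],
    [0,0,0,0,0,-0.02,0.3],
    [0,0,0,0,0,0,0.3],
    [0,0,0,0,0,0,0.3],
    [0,0,0,0,0,0,0.3]
  ]
}}

```text
clock: 35.2
eef_pos: [0.4117, 0.1836, 0.0123]
eef_rot: [-0.042, 0.999, 0.002, 0.002]
wrist_force: [-0.1, 0.1, -0.3]
finger_gap: 0.704
grip_force: 0.0
```

```bash
python3 - <<'E'
from h import *
level(); d([.407,.182,-.009],94.9)
E
```

```text
level turn deg [-0.19  0.25  0.  ]
t 35.2 at [0.4117 0.1836 0.0123] delta mm [ -4.7  -1.6 -21.3] yawturn 0.1 F [-0.1  0.1 -0.3]
```

Request:
{"name": "servo_tool", "arguments": {
  "steps": [
    [0,0,0,-0.0045,-0.0015,-0.012,0.3],
    [0,0,0,0,0,-0.009,0.3],
    [0,0,0,0,0,0,0.3],
    [0,0,0,0,0,0,0.3]
  ]
}}

```text
clock: 35.53
eef_pos: [0.4066, 0.1812, -0.0089]
eef_rot: [-0.041, 0.999, 0.001, 0.002]
wrist_force: [1.2, 0.6, -0.4]
finger_gap: 0.7
grip_force: 0.0
```

Request:
{"name": "servo_tool", "arguments": {
  "steps": [
    [0,0,0,0,0,0,1],
    [0,0,0,0,0,0,1],
    [0,0,0,0,0,0,1],
    [0,0,0,0,0,0,1],
    [0,0,0,0,0,0,1],
    [0,0,0,0,0,0,1]
  ]
}}

```text
clock: 36.03
eef_pos: [0.4066, 0.1814, -0.0086]
eef_rot: [-0.041, 0.999, 0.001, 0.002]
wrist_force: [-1.0, 0.3, 5.4]
finger_gap: 0.402
grip_force: 60.9
```

```bash
python3 - <<'E'
from h import *
level(); d([.407,.182,-.007],94.9)
E
```

```text
level turn deg [-0.17  0.22  0.  ]
t 36.03 at [ 0.4066  0.1814 -0.0086] delta mm [0.4 0.6 1.6] yawturn 0.2 F [-1.   0.3  5.4]
```

Request:
{"name": "servo_tool", "arguments": {
  "steps": [
    [0,0,0,0,0,0.03,1],
    [0,0,0,0,0,0.04,1],
    [0,0,0,0,0,0.04,1],
    [0,0,0,0,0,0.04,1],
    [0,0,0,0,0,0,1]
  ]
}}

```text
clock: 36.45
eef_pos: [0.4101, 0.1834, 0.1471]
eef_rot: [-0.041, 0.999, 0.004, 0.008]
wrist_force: [1.4, -0.2, -1.7]
finger_gap: 0.405
grip_force: 60.8
```

Request:
{"name": "servo_tool", "arguments": {
  "steps": [
    [0,0,-1.09,0.0286,-0.0005,0,1],
    [0,0,-1.09,0.0286,-0.0005,0,1],
    [0,0,-1.09,0.0286,-0.0005,0,1],
    [0,0,-1.09,0.0286,-0.0005,0,1],
    [0,0,-1.09,0.0286,-0.0005,0,1],
    [0,0,-1.09,0.0286,-0.0005,0,1],
    [0,0,-1.09,0.0286,-0.0005,0,1],
    [0,0,-1.09,0.0286,-0.0005,0,1]
  ]
}}

```text
clock: 37.12
eef_pos: [0.6354, 0.1762, 0.1396]
eef_rot: [0.035, 0.999, 0.0, 0.0]
wrist_force: [0.2, -0.4, -1.3]
finger_gap: 0.405
grip_force: 60.7
```

Request:
{"name": "servo_tool", "arguments": {
  "steps": [
    [-0.39,-6,0,0,0,0,1],
    [-0.39,-6,0,0,0,0,1],
    [-0.39,-6,0,0,0,0,1],
    [-0.39,-6,0,0,0,0,1],
    [-0.39,-6,0,0,0,0,1],
    [0,0,0,0,0,0,1],
    [0,0,0,0,0,0,1],
    [0,0,0,0,0,0,1]
  ]
}}

```text
clock: 37.78
eef_pos: [0.6365, 0.177, 0.1399]
eef_rot: [0.034, 0.967, -0.008, 0.251]
wrist_force: [0.1, -1.0, -0.8]
finger_gap: 0.405
grip_force: 60.7
```

```bash
python3 - <<'E'
from h import *
stand(0,.0445,.013)
E
```

```text
t 37.78 delta mm [ -0.8   1.5 -90.4] local x,y,h [90.4 -1.4 90.8] rotvec deg [-0.2 -0.9  0.2] F loc [-0.2 -1.  -0.8] gap 0.405 60.74151277542114
```

Request:
{"name": "servo_tool", "arguments": {
  "steps": [
    [-0.2,-0.9,0.2,-0.001,0.0015,-0.04,1],
    [0,0,0,0,0,-0.035,1],
    [0,0,0,0,0,-0.015,1],
    [0,0,0,0,0,0,1],
    [0,0,0,0.003,0,-0.0052,1],
    [0,0,0,0.003,0,-0.0052,1],
    [0,0,0,0.003,0,-0.0052,1],
    [0,0,0,0,0,0,1]
  ]
}}

```text
clock: 38.45
eef_pos: [0.648, 0.179, 0.0586]
eef_rot: [0.034, 0.966, -0.012, 0.255]
wrist_force: [0.3, -0.4, -1.6]
finger_gap: 0.404
grip_force: 60.7
```

Request:
{"name": "servo_tool", "arguments": {
  "steps": [
    [0,0,0,0,0,0,1],
    [0,0,0,0,0,0,1]
  ]
}}

```text
clock: 38.62
eef_pos: [0.6466, 0.1795, 0.0585]
eef_rot: [0.034, 0.966, -0.012, 0.255]
wrist_force: [-0.8, 0.2, -1.5]
finger_gap: 0.407
grip_force: 60.7
```

```bash
python3 - <<'E'
from h import *
stand(0,.0445,-.0086)
E
```

```text
t 38.62 delta mm [ -0.1  -1.7 -27.6] local x,y,h [58.3  1.7 15.4] rotvec deg [ 0.3 -0.5  0.4] F loc [-1.4  0.2 -0.9] gap 0.407 60.70886492729187
```

Request:
{"name": "servo_tool", "arguments": {
  "steps": [
    [0.3,-0.5,0.4,0,-0.0015,0,1],
    [0,0,0,0,0,-0.012,1],
    [0,0,0,0,0,-0.01,1],
    [0,0,0,0,0,0,1],
    [0,0,0,0,0,0,1],
    [0,0,0,0,0,0,1]
  ]
}}

```text
clock: 39.12
eef_pos: [0.6445, 0.1781, 0.0356]
eef_rot: [0.032, 0.967, -0.013, 0.254]
wrist_force: [0.2, -0.2, -1.3]
finger_gap: 0.405
grip_force: 60.7
```

```bash
python3 - <<'E'
from h import *
stand(0,.0445,-.0086)
E
```

```text
t 39.12 delta mm [ 2.  -0.4 -4.8] local x,y,h [45.1  0.2 -3.4] rotvec deg [ 0.4 -0.6  0.2] F loc [-0.5 -0.1 -1.2] gap 0.405 60.70140838623047
```

Request:
{"name": "servo_tool", "arguments": {
  "steps": [
    [0.4,-0.7,0.2,0.0013,0,-0.0022,1],
    [0,0,0,0,0,0,1],
    [0,0,0,0.0014,0,-0.0024,1],
    [0,0,0,0,0,0,1],
    [0,0,0,0.0005,0,-0.0009,1],
    [0,0,0,0,0,0,1],
    [0,0,0,0,0,0,1]
  ]
}}

```text
clock: 39.7
eef_pos: [0.6469, 0.1784, 0.0309]
eef_rot: [0.031, 0.965, -0.009, 0.26]
wrist_force: [-6.7, -1.8, 8.3]
finger_gap: 0.405
grip_force: 62.2
```

```bash
python3 - <<'E'
from h import *
stand(0,.0445,-.0086)
E
```

```text
t 39.7 delta mm [-0.4 -0.7 -0.1] local x,y,h [44.8  0.7 -8.7] rotvec deg [ 0.   0.1 -0.1] F loc [-1.5 -2.3 10.5] gap 0.405 62.164546251297
```

Request:
{"name": "servo_tool", "arguments": {
  "steps": [
    [0,0,0,-0.0022,0,-0.0005,1],
    [0,0,0,-0.0017,0,-0.001,1],
    [0,0,0,-0.0017,0,-0.001,1],
    [0,0,0,0,0,0,1],
    [0,0,0,0,0,0,1]
  ]
}}

```text
clock: 40.12
eef_pos: [0.6444, 0.1787, 0.0294]
eef_rot: [0.031, 0.964, -0.009, 0.262]
wrist_force: [0.5, -0.4, 6.7]
finger_gap: 0.406
grip_force: 61.7
```

```bash
python3 - <<'E'
from h import *
stand(0,.0415,-.0086)
E
```

```text
t 40.12 delta mm [-0.5 -0.7 -0.1] local x,y,h [41.9  0.7 -8.7] rotvec deg [ 0.   0.4 -0. ] F loc [ 3.8 -0.3  5.5] gap 0.406 61.74510955810547
```

Request:
{"name": "servo_tool", "arguments": {
  "steps": [
    [0,0,0,-0.0017,0,-0.001,1],
    [0,0,0,0,0,0,1],
    [0,0,0,0,0,0,1],
    [0,0,0,0,0,0,1]
  ]
}}

```text
clock: 40.45
eef_pos: [0.643, 0.1786, 0.0287]
eef_rot: [0.032, 0.964, -0.009, 0.263]
wrist_force: [-0.4, -1.2, 7.4]
finger_gap: 0.402
grip_force: 61.7
```

```bash
python3 - <<'E'
from h import *
stand(0,.0415,-.0086)
E
```

```text
t 40.45 delta mm [ 0.9 -0.7  0.6] local x,y,h [40.4  0.6 -8.7] rotvec deg [ 0.   0.5 -0. ] F loc [ 3.4 -1.2  6.6] gap 0.402 61.719592809677124
```

Request:
{"name": "servo_tool", "arguments": {
  "steps": [
    [0,0,0,-0.0017,0,-0.001,1],
    [0,0,0,0,0,0,1],
    [0,0,0,-0.0017,0,-0.001,1],
    [0,0,0,0,0,0,1],
    [0,0,0,0,0,0,1]
  ]
}}

```text
clock: 40.87
eef_pos: [0.6429, 0.1786, 0.0287]
eef_rot: [0.032, 0.963, -0.009, 0.266]
wrist_force: [2.8, 0.7, 9.2]
finger_gap: 0.408
grip_force: 61.7
```

```bash
python3 - <<'E'
from h import *
stand(0,.0415,-.0086)
E
```

```text
t 40.87 delta mm [ 1.1 -0.7  0.6] local x,y,h [40.3  0.6 -8.5] rotvec deg [0.1 0.8 0. ] F loc [7.  0.9 6.6] gap 0.408 61.67614817619324
```

Request:
{"name": "servo_tool", "arguments": {
  "steps": [
    [0,0,0,-0.0017,0,-0.001,1],
    [0,0,0,0,0,0,1],
    [0,0,0,0,0,0,1]
  ]
}}

```text
clock: 41.12
eef_pos: [0.6428, 0.1786, 0.0289]
eef_rot: [0.032, 0.963, -0.009, 0.267]
wrist_force: [4.5, 0.2, 10.0]
finger_gap: 0.408
grip_force: 61.7
```

```bash
python3 - <<'E'
from h import *
stand(0,.0415,-.0086)
E
```

```text
t 41.12 delta mm [ 1.1 -0.6  0.4] local x,y,h [40.3  0.5 -8.4] rotvec deg [0.1 1.  0.1] F loc [8.9 0.5 6.4] gap 0.408 61.74492359161377
```

Request:
{"name": "servo_tool", "arguments": {
  "steps": [
    [0,0,0,0,0,0,0.4],
    [0,0,0,0,0,0,0.4],
    [0,0,0,0,0,0,0.4],
    [0,0,0,0,0,0,0.4],
    [0,0,0,-0.01,0,0.0173,0.4],
    [0,0,0,-0.015,0.001,0.026,0.4],
    [0,0,0,-0.015,0.001,0.026,0.4],
    [0,0,0,-0.015,0.001,0.026,0.4]
  ]
}}

```text
clock: 41.78
eef_pos: [0.5857, 0.1816, 0.1074]
eef_rot: [0.03, 0.965, -0.009, 0.26]
wrist_force: [-0.4, 1.3, -0.2]
finger_gap: 0.603
grip_force: 0.0
```

Request:
{"name": "servo_tool", "arguments": {
  "steps": [
    [0.39,6,0,0,0,0.01,0.4],
    [0.39,6,0,0,0,0.01,0.4],
    [0.39,6,0,0,0,0.01,0.4],
    [0.39,6,0,0,0,0.01,0.4],
    [0.39,6,0,0,0,0.01,0.4],
    [0,0,0,0,0,0,0.4],
    [0,0,0,0,0,0,0.4]
  ]
}}

```text
clock: 42.37
eef_pos: [0.606, 0.169, 0.1311]
eef_rot: [0.041, 0.988, -0.023, 0.149]
wrist_force: [-0.3, -0.1, -0.7]
finger_gap: 0.6
grip_force: 0.0
```

```bash
python3 - <<'E'
from h import *
level(); d([.3175,-.3006,.18],119); print(robot.state()["qpos"].round(2))
t,c3=grab("top","t14"); 
for x in tins(t,c3): print("top",x)
E
```

```text
level turn deg [ 3.31 16.81  0.  ]
t 42.37 at [0.606  0.169  0.1311] delta mm [-288.5 -469.6   48.9] yawturn 34.0 F [-0.3 -0.1 -0.7]
[-0.15  0.59 -0.37  1.84  0.7   0.61  0.49]
top (array([349., 256.]), array([ 0.3179, -0.3008]), array([0.0822, 0.0376]), 27.5)
```

Request:
{"name": "servo_tool", "arguments": {
  "steps": [
    [0,0,0,0,0,0.03,0.4],
    [0.6,3,0,0,0,0,0.4],
    [0.6,3,0,0,0,0,0.4],
    [0.6,3,0,0,0,0,0.4],
    [0.6,3,0,0,0,0,0.4],
    [0.6,3,0,0,0,0,0.4],
    [0,0,0,0,0,0,0.4],
    [0,0,0,0,0,0,0.4]
  ]
}}

```text
clock: 43.08
eef_pos: [0.6032, 0.1713, 0.1593]
eef_rot: [0.038, 0.999, -0.004, 0.017]
wrist_force: [-0.6, 0.3, 0.7]
finger_gap: 0.6
grip_force: 0.0
```

```bash
python3 - <<'E'
from h import *
level(); d([.52,-.1,.18],119); print(robot.state()["qpos"].round(2))
E
```

```text
level turn deg [0.55 1.89 0.  ]
t 43.08 at [0.6032 0.1713 0.1593] delta mm [ -83.2 -271.3   20.7] yawturn 33.4 F [-0.6  0.3  0.7]
[-0.    0.67 -0.55  1.58  0.43  0.99  0.81]
```

Request:
{"name": "servo_tool", "arguments": {
  "steps": [
    [0.5,1.9,0,-0.0075,-0.0246,0.003,0.3],
    [0,0,-6.6,-0.0075,-0.0246,0.003,0.3],
    [0,0,-6.6,-0.0075,-0.0246,0.003,0.3],
    [0,0,-6.6,-0.0075,-0.0246,0.003,0.3],
    [0,0,-6.6,-0.0075,-0.0246,0.003,0.3],
    [0,0,-6.6,-0.0075,-0.0246,0.003,0.3],
    [0,0,-6.6,-0.0075,-0.0246,0.003,0.3]
  ]
}}

```text
clock: 43.67
eef_pos: [0.5499, -0.0013, 0.1819]
eef_rot: [0.377, 0.926, -0.0, 0.001]
wrist_force: [-0.6, 0.4, -0.5]
finger_gap: 0.701
grip_force: 0.0
```

Request:
{"name": "servo_tool", "arguments": {
  "steps": [
    [0,0,-6.6,-0.0075,-0.0246,0,0.3],
    [0,0,-6.6,-0.0075,-0.0246,0,0.3],
    [0,0,-6.6,-0.0075,-0.0246,0,0.3],
    [0,0,-6.6,-0.0075,-0.0246,0,0.3],
    [0,0,-6.6,0,0,0,0.3],
    [0,0,0,0,0,0,0.3]
  ]
}}

```text
clock: 44.17
eef_pos: [0.52, -0.1004, 0.1819]
eef_rot: [0.624, 0.781, -0.001, 0.002]
wrist_force: [-0.8, 1.4, 0.3]
finger_gap: 0.696
grip_force: 0.0
```

```bash
python3 - <<'E'
from h import *
level(); print(yaw()); d([.3175,-.3006,.18]); print(robot.state()["qpos"].round(2))
E
```

```text
level turn deg [0.17 0.09 0.  ]
12.726229523175405
t 44.17 at [ 0.52   -0.1004  0.1819] delta mm [-202.5 -200.2   -1.9] yawturn None F [-0.8  1.4  0.3]
[ 0.31  0.47 -0.24  1.81  0.15  0.88  0.22]
```

Request:
{"name": "servo_tool", "arguments": {
  "steps": [
    [0,0,-6.75,-0.0184,-0.0182,0,0.3],
    [0,0,-6.75,-0.0184,-0.0182,0,0.3],
    [0,0,-6.75,-0.0184,-0.0182,0,0.3],
    [0,0,-6.75,-0.0184,-0.0182,0,0.3],
    [0,0,-6.75,-0.0184,-0.0182,0,0.3],
    [0,0,-6.75,-0.0184,-0.0182,0,0.3]
  ]
}}

```text
clock: 44.67
eef_pos: [0.4106, -0.2072, 0.1821]
eef_rot: [0.855, 0.519, 0.0, 0.002]
wrist_force: [0.2, -0.2, 0.9]
finger_gap: 0.701
grip_force: 0.0
```

Request:
{"name": "servo_tool", "arguments": {
  "steps": [
    [0,0,-6.75,-0.0184,-0.0182,0,0.3],
    [0,0,-6.75,-0.0184,-0.0182,0,0.3],
    [0,0,-6.75,-0.0184,-0.0182,0,0.3],
    [0,0,-6.75,-0.0184,-0.0182,0,0.3],
    [0,0,-6.75,-0.0184,-0.0182,0,0.3],
    [0,0,0,0,0,0,0.3],
    [0,0,0,0,0,0,0.3],
    [0,0,0,0,0,0,0.3]
  ]
}}

```text
clock: 45.33
eef_pos: [0.3207, -0.2979, 0.1823]
eef_rot: [0.968, 0.251, 0.0, 0.001]
wrist_force: [-0.0, -0.1, 0.1]
finger_gap: 0.697
grip_force: 0.0
```

```bash
python3 - <<'E'
from h import *
level(); print(yaw()); print(robot.state()["qpos"].round(2))
im,cam=grab("wrist","w15")
for x in tins(im,cam,57,60,1000): print(x)
t,c3=grab("top","t15"); 
for x in tins(t,c3): print("top",x)
d([.3175,-.3006,-.009],118.5)
E
```

```text
level turn deg [0.14 0.07 0.  ]
-60.960388772349624
[ 0.6   0.33  0.13  2.05 -0.06  0.77 -0.3 ]
(array([257., 172.]), array([ 0.3162, -0.3018]), array([0.077 , 0.0337]), 28.3)
top (array([180., 165.]), array([0.6386, 0.2603]), array([0.081, 0.038]), -0.0)
top (array([203., 166.]), array([0.6328, 0.1828]), array([0.0808, 0.0345]), -0.6)
top (array([347., 252.]), array([ 0.3292, -0.2937]), array([0.0504, 0.037 ]), 28.6)
t 45.43 at [ 0.321  -0.298   0.1823] delta mm [  -3.5   -2.6 -191.3] yawturn -0.5 F [-0.2 -0.2 -0.5]
```

Request:
{"name": "servo_tool", "arguments": {
  "steps": [
    [0,0,-0.7,-0.004,-0.003,0,0.3],
    [0,0,0,0,0,-0.035,0.3],
    [0,0,0,0,0,-0.04,0.3],
    [0,0,0,0,0,-0.04,0.3],
    [0,0,0,0,0,-0.035,0.3],
    [0,0,0,0,0,-0.02,0.3],
    [0,0,0,0,0,0,0.3],
    [0,0,0,0,0,0,0.3]
  ]
}}

```text
clock: 46.1
eef_pos: [0.3156, -0.3023, 0.0119]
eef_rot: [0.97, 0.242, -0.0, 0.001]
wrist_force: [0.5, 0.9, 0.6]
finger_gap: 0.7
grip_force: 0.0
```

```bash
python3 - <<'E'
from h import *
level(); d([.3168,-.3012,-.009],118.3)
E
```

```text
level turn deg [ 0.07 -0.03  0.  ]
t 46.1 at [ 0.3156 -0.3023  0.0119] delta mm [  1.2   1.1 -20.9] yawturn 0.2 F [0.5 0.9 0.6]
```

Request:
{"name": "servo_tool", "arguments": {
  "steps": [
    [0,0,0.2,0.001,0.001,-0.012,0.3],
    [0,0,0,0,0,-0.009,0.3],
    [0,0,0,0,0,0,0.3],
    [0,0,0,0,0,0,0.3]
  ]
}}

```text
clock: 46.43
eef_pos: [0.3172, -0.3022, -0.0078]
eef_rot: [0.97, 0.244, 0.0, 0.002]
wrist_force: [-0.6, 0.3, 0.3]
finger_gap: 0.703
grip_force: 0.0
```

Request:
{"name": "servo_tool", "arguments": {
  "steps": [
    [0,0,0,0,0,0,1],
    [0,0,0,0,0,0,1],
    [0,0,0,0,0,0,1],
    [0,0,0,0,0,0,1],
    [0,0,0,0,0,0,1],
    [0,0,0,0,0,0,1]
  ]
}}

```text
clock: 46.93
eef_pos: [0.3172, -0.3023, -0.0074]
eef_rot: [0.97, 0.244, 0.001, 0.002]
wrist_force: [0.5, -0.5, 5.5]
finger_gap: 0.407
grip_force: 60.4
```

```bash
python3 - <<'E'
from h import *
level(); d([.3168,-.3012,-.009],118.3)
E
```

```text
level turn deg [0.24 0.14 0.  ]
t 46.93 at [ 0.3172 -0.3023 -0.0074] delta mm [-0.4  1.1 -1.6] yawturn 0.1 F [ 0.5 -0.5  5.5]
```

Request:
{"name": "servo_tool", "arguments": {
  "steps": [
    [0,0,0,0,0,0.03,1],
    [0,0,0,0,0,0.04,1],
    [0,0,0,0,0,0.04,1],
    [0,0,0,0,0,0.04,1],
    [0,0,0,0,0,0,1]
  ]
}}

```text
clock: 47.35
eef_pos: [0.3201, -0.3052, 0.1482]
eef_rot: [0.97, 0.243, 0.005, 0.008]
wrist_force: [0.4, -1.0, -1.0]
finger_gap: 0.409
grip_force: 60.8
```

Request:
{"name": "servo_tool", "arguments": {
  "steps": [
    [0,0,-2.3,0.0224,0.0287,0,1],
    [0,0,-2.3,0.0224,0.0287,0,1],
    [0,0,-2.3,0.0224,0.0287,0,1],
    [0,0,-2.3,0.0224,0.0287,0,1],
    [0,0,-2.3,0.0224,0.0287,0,1],
    [0,0,-2.3,0.0224,0.0287,0,1],
    [0,0,-2.3,0.0224,0.0287,0,1]
  ]
}}

```text
clock: 47.93
eef_pos: [0.4738, -0.0992, 0.1412]
eef_rot: [0.995, 0.104, -0.0, 0.001]
wrist_force: [0.9, -0.7, -2.4]
finger_gap: 0.402
grip_force: 60.7
```

Request:
{"name": "servo_tool", "arguments": {
  "steps": [
    [0,0,-2.3,0.0224,0.0287,0,1],
    [0,0,-2.3,0.0224,0.0287,0,1],
    [0,0,-2.3,0.0224,0.0287,0,1],
    [0,0,-2.3,0.0224,0.0287,0,1],
    [0,0,-2.3,0.0224,0.0287,0,1],
    [0,0,-2.3,0.0224,0.0287,0,1],
    [0,0,-2.3,0.0224,0.0287,0,1]
  ]
}}

```text
clock: 48.52
eef_pos: [0.6304, 0.1016, 0.1408]
eef_rot: [0.999, -0.036, -0.001, 0.002]
wrist_force: [1.0, -0.8, -1.3]
finger_gap: 0.404
grip_force: 60.7
```

```bash
python3 - <<'E'
from h import *
stand(-.078,.0445,.013); print(robot.state()["qpos"].round(2))
E
```

```text
t 48.52 delta mm [  0.2  -1.  -91.2] local x,y,h [ 89.9 -77.1  92.2] rotvec deg [ -1.9 -30.1   0.4] F loc [ 0.3 -0.7 -1.6] gap 0.404 60.702195167541504
[-0.36  0.68  0.29  1.55 -0.22  0.95 -1.65]
```

Request:
{"name": "servo_tool", "arguments": {
  "steps": [
    [-0.38,-6,0,0,0,0,1],
    [-0.38,-6,0,0,0,0,1],
    [-0.38,-6,0,0,0,0,1],
    [-0.38,-6,0.2,0,0,0,1],
    [-0.38,-6,0.2,0,0,0,1],
    [0,0,0,0,0,0,1],
    [0,0,0,0,0,0,1]
  ]
}}

```text
clock: 49.1
eef_pos: [0.6279, 0.1003, 0.1399]
eef_rot: [0.966, -0.03, 0.255, 0.008]
wrist_force: [1.5, -0.7, -1.2]
finger_gap: 0.409
grip_force: 60.7
```

Request:
{"name": "servo_tool", "arguments": {
  "steps": [
    [0,0,0,0,0,-0.03,1],
    [0,0,0,0,0,-0.03,1],
    [0,0,0,0,0,-0.02,1],
    [0,0,0,0,0,0,1],
    [0,0,0,0,0,0,1],
    [0,0,0,0,0,0,1]
  ]
}}

```text
clock: 49.6
eef_pos: [0.6394, 0.1031, 0.0892]
eef_rot: [0.968, -0.032, 0.248, 0.011]
wrist_force: [0.3, 1.2, -0.8]
finger_gap: 0.407
grip_force: 60.7
```

```bash
python3 - <<'E'
from h import *
stand(-.078,.0445,-.0075)
E
```

```text
t 49.6 delta mm [  1.5  -3.1 -57.4] local x,y,h [ 71.8 -75.   43.1] rotvec deg [ 0.2 -1.2  0.1] F loc [-0.2  1.2 -0.8] gap 0.407 60.68404197692871
```

Request:
{"name": "servo_tool", "arguments": {
  "steps": [
    [0.1,-0.6,0,0,-0.001,-0.012,1],
    [0.1,-0.6,0,0,-0.001,-0.012,1],
    [0,0,0,0,-0.001,-0.012,1],
    [0,0,0,0,0,-0.01,1],
    [0,0,0,0,0,0,1],
    [0,0,0,0,0,0,1]
  ]
}}

```text
clock: 50.1
eef_pos: [0.6452, 0.1049, 0.0701]
eef_rot: [0.97, -0.033, 0.242, 0.013]
wrist_force: [-0.6, -0.1, -2.3]
finger_gap: 0.406
grip_force: 60.7
```

```bash
python3 - <<'E'
from h import *
stand(-.078,.0445,-.0075)
E
```

```text
t 50.1 delta mm [ -4.4  -4.9 -38.3] local x,y,h [ 67.2 -72.8  23.7] rotvec deg [ 0.4 -2.   0.3] F loc [-1.6 -0.1 -1.7] gap 0.406 60.70650815963745
```

```bash
python3 - <<'E'
from h import *
s=robot.state(); print(s["qpos"].round(3),s["joint_vel"].round(3),s["joint_torque"].round(1))
E
```

```text
[-0.475  0.68   0.299  2.018 -1.316  0.015 -0.61 ] [-0.001 -0.008  0.002  0.005  0.018 -0.005 -0.   ] [ -0.  -41.6   4.2 -10.3  -0.2  -1.    0.1]
```

Joint 6 is at its limit because this arm posture has the elbow on the wrong side. I'll go back up, level the tool and change the posture.

Request:
{"name": "servo_tool", "arguments": {
  "steps": [
    [0,0,0,0,0,0.02,1],
    [0,0,0,0,0,0.02,1],
    [0,0,0,0,0,0.02,1],
    [0.4,4,0,0,0,0.01,1],
    [0.4,4,0,0,0,0,1],
    [0.4,4,0,0,0,0,1],
    [0.4,4,0,0,0,0,1],
    [0.4,4,0,0,0,0,1]
  ]
}}

```text
clock: 50.77
eef_pos: [0.6436, 0.1034, 0.1347]
eef_rot: [0.997, -0.035, 0.066, 0.005]
wrist_force: [-0.4, -0.2, -1.8]
finger_gap: 0.402
grip_force: 60.7
```

Request:
{"name": "servo_tool", "arguments": {
  "steps": [
    [0.4,4,0,0,0,0,1],
    [0,0,0,0,0,0,1],
    [4,0,0,0,0,0,1],
    [4,0,0,0,0,0,1],
    [4,0,0,0,0,0,1],
    [4,0,0,0,0,0,1],
    [0,0,0,0,0,0,1],
    [0,0,0,0,0,0,1]
  ]
}}

```text
clock: 51.43
eef_pos: [0.6438, 0.1021, 0.1339]
eef_rot: [0.989, -0.041, 0.028, -0.137]
wrist_force: [-0.8, 0.2, -1.3]
finger_gap: 0.403
grip_force: 60.8
```

```bash
python3 - <<'E'
from h import *
s=robot.state(); print(s["eef_pos"],s["qpos"].round(3)); level(); stand(-.078,.0445,.02)
E
```

```text
[0.64377228 0.1020813  0.13386405] [-0.496  0.789  0.794  1.629 -0.949  1.099 -0.991]
level turn deg [-15.45   3.82   0.  ]
t 51.43 delta mm [-16.7  -1.2 -78.3] local x,y,h [ 98.  -75.7  79.5] rotvec deg [-17.5 -26.   -3.2] F loc [-1.3  0.2 -0.7] gap 0.403 60.78492522239685
```

Request:
{"name": "servo_tool", "arguments": {
  "steps": [
    [-5,0,0,0,0,0.005,1],
    [-5,0,0,0,0,0.005,1],
    [-5,0,0,0,0,0,1],
    [-5,0,0,0,0,0,1],
    [-5,0,0,0,0,0,1],
    [-5,0,0,0,0,0,1],
    [-5,0,0,0,0,0,1],
    [-5,0,0,0,0,0,1]
  ]
}}

```text
clock: 52.1
eef_pos: [0.6446, 0.1079, 0.1442]
eef_rot: [0.977, -0.025, 0.041, 0.21]
wrist_force: [0.0, -0.1, -1.9]
finger_gap: 0.402
grip_force: 60.8
```

Request:
{"name": "servo_tool", "arguments": {
  "steps": [
    [-5,0,0,0,0,0,1],
    [-5,0,0,0,0,0,1],
    [0,0,0,0,0,0,1],
    [0,0,0,0,0,0,1]
  ]
}}

```text
clock: 52.43
eef_pos: [0.644, 0.1084, 0.1416]
eef_rot: [0.955, -0.02, 0.042, 0.292]
wrist_force: [0.6, -1.0, -1.2]
finger_gap: 0.404
grip_force: 60.9
```

```bash
python3 - <<'E'
from h import *
s=robot.state(); print(s["eef_pos"],s["qpos"].round(3)); level(); stand(-.078,.0445,.02)
E
```

```text
[0.64402901 0.10840233 0.14162425] [-0.995  1.112  1.219  1.459 -0.452  1.113 -1.519]
level turn deg [32.03  3.92  0.  ]
t 52.43 delta mm [-16.9  -7.5 -86.1] local x,y,h [101.7 -69.4  86.3] rotvec deg [ 31.6 -25.3   7.5] F loc [ 0.  -1.  -1.4] gap 0.404 60.861536264419556
```

Request:
{"name": "servo_tool", "arguments": {
  "steps": [
    [4.6,0.5,0,0,0,0,1],
    [4.6,0.5,0,0,0,0,1],
    [4.6,0.5,0,0,0,0,1],
    [4.6,0.5,0,0,0,0,1],
    [4.6,0.5,0,0,0,0,1],
    [4.6,0.5,0,0,0,0,1],
    [4.6,0.5,0,0,0,0,1],
    [0,0,0,0,0,0,1]
  ]
}}

```text
clock: 53.1
eef_pos: [0.6448, 0.0951, 0.1478]
eef_rot: [0.999, -0.032, 0.008, 0.017]
wrist_force: [-0.0, -3.4, -0.3]
finger_gap: 0.4
grip_force: 60.9
```

Request:
{"name": "servo_tool", "arguments": {
  "steps": [
    [0,0,0,-0.025,-0.0025,0,1],
    [0,0,0,-0.025,-0.0025,0,1],
    [0,0,0,-0.025,-0.0025,0,1],
    [0,0,0,-0.025,-0.0025,0,1],
    [0,0,0,-0.025,-0.0025,0,1],
    [0,0,0,-0.025,-0.0025,0,1],
    [0,0,0,-0.025,-0.0025,0,1],
    [0,0,0,0,0,0,1]
  ]
}}

```text
clock: 53.77
eef_pos: [0.463, 0.0862, 0.1435]
eef_rot: [1.0, -0.026, 0.002, 0.016]
wrist_force: [0.0, -0.5, -1.0]
finger_gap: 0.403
grip_force: 60.9
```

```bash
python3 - <<'E'
from h import *
s=robot.state(); print(s["qpos"].round(3)); level(); print(yaw()); d([.47,.09,-.006])
E
```

```text
[-0.906  0.636  1.033  2.024 -0.679  0.877 -1.122]
level turn deg [1.78 0.13 0.  ]
-93.03122597706518
t 53.77 at [0.463  0.0862 0.1435] delta mm [   7.     3.8 -149.5] yawturn None F [ 0.  -0.5 -1. ]
```

Request:
{"name": "servo_tool", "arguments": {
  "steps": [
    [1.8,0.1,0,0.003,0.002,0,1],
    [0,0,0,0,0,-0.03,1],
    [0,0,0,0,0,-0.035,1],
    [0,0,0,0,0,-0.035,1],
    [0,0,0,0,0,-0.03,1],
    [0,0,0,0,0,-0.008,1],
    [0,0,0,0,0,0,1],
    [0,0,0,0,0,0,1]
  ]
}}

```text
clock: 54.43
eef_pos: [0.4735, 0.0884, 0.0066]
eef_rot: [1.0, -0.025, 0.005, 0.001]
wrist_force: [-0.3, 0.4, -1.4]
finger_gap: 0.405
grip_force: 60.8
```

```bash
python3 - <<'E'
from h import *
s=robot.state(); print(s["qpos"].round(3)); level(); print(yaw()); d([.47,.09,-.007])
E
```

```text
[-0.693  0.815  0.732  2.113 -1.014  0.605 -0.845]
level turn deg [0.12 0.53 0.  ]
-92.89562304930374
t 54.43 at [0.4735 0.0884 0.0066] delta mm [ -3.5   1.6 -13.6] yawturn None F [-0.3  0.4 -1.4]
```

Request:
{"name": "servo_tool", "arguments": {
  "steps": [
    [0,0.5,0,0,0,-0.009,1],
    [0,0,0,0,0,-0.004,1],
    [0,0,0,0,0,-0.001,1],
    [0,0,0,0,0,0,1],
    [0,0,0,0,0,0,0.3],
    [0,0,0,0,0,0,0.3],
    [0,0,0,0,0,0,0.3],
    [0,0,0,0,0,0,0.3]
  ]
}}

```text
clock: 55.1
eef_pos: [0.4725, 0.0889, -0.0085]
eef_rot: [1.0, -0.025, -0.001, 0.001]
wrist_force: [0.3, 0.3, 0.6]
finger_gap: 0.697
grip_force: 0.0
```

Request:
{"name": "servo_tool", "arguments": {
  "steps": [
    [0,0,0,0,0,0.03,0.3],
    [0,0,0,0,0,0.035,0.3],
    [0,0,0,0,0,0.035,0.3],
    [0,0,0,0,0,0.035,0.3],
    [0,0,7,0,0,0,0.3],
    [0,0,7,0,0,0,0.3],
    [0,0,7,0,0,0,0.3],
    [0,0,7,0,0,0,0.3]
  ]
}}

```text
clock: 55.77
eef_pos: [0.4723, 0.089, 0.1267]
eef_rot: [0.975, 0.221, -0.0, 0.001]
wrist_force: [0.5, 0.7, 0.4]
finger_gap: 0.698
grip_force: 0.0
```

Request:
{"name": "servo_tool", "arguments": {
  "steps": [
    [0,0,7,0,0,0,0.3],
    [0,0,7,0,0,0,0.3],
    [0,0,7,0,0,0,0.3],
    [0,0,7,0,0,0,0.3],
    [0,0,7,0,0,0,0.3],
    [0,0,7,0,0,0,0.3],
    [0,0,7,0,0,0,0.3],
    [0,0,7,0,0,0,0.3]
  ]
}}

```text
clock: 56.43
eef_pos: [0.4722, 0.0886, 0.1264]
eef_rot: [0.758, 0.652, -0.0, 0.001]
wrist_force: [0.6, -1.0, -0.6]
finger_gap: 0.705
grip_force: 0.0
```

Request:
{"name": "servo_tool", "arguments": {
  "steps": [
    [0,0,7,0,0,0,0.3],
    [0,0,7,0,0,0,0.3],
    [0,0,7,0,0,0,0.3],
    [0,0,7,0,0,0,0.3],
    [0,0,7,0,0,0,0.3],
    [0,0,7,0,0,0,0.3],
    [0,0,7,0,0,0,0.3],
    [0,0,7,0,0,0,0.3]
  ]
}}

```text
clock: 57.1
eef_pos: [0.4722, 0.0885, 0.1264]
eef_rot: [0.363, 0.932, 0.0, 0.001]
wrist_force: [0.1, -0.1, -0.0]
finger_gap: 0.701
grip_force: 0.0
```

Request:
{"name": "servo_tool", "arguments": {
  "steps": [
    [0,0,7,0,0,0,0.3],
    [0,0,7,0,0,0,0.3],
    [0,0,7,0,0,0,0.3],
    [0,0,7,0,0,0,0.3],
    [0,0,7,0,0,0,0.3],
    [0,0,5,0,0,0,0.3],
    [0,0,0,0,0,0,0.3],
    [0,0,0,0,0,0,0.3]
  ]
}}

```text
clock: 57.77
eef_pos: [0.4723, 0.0885, 0.1264]
eef_rot: [0.027, 1.0, 0.001, 0.0]
wrist_force: [-0.7, -0.8, 0.8]
finger_gap: 0.701
grip_force: 0.0
```

```bash
python3 - <<'E'
from h import *
s=robot.state(); print(s["qpos"].round(3)); level(); print(yaw())
im,cam=grab("wrist","w16")
for x in tins(im,cam,57,60,1000): print(x)
d([.473,.0885,-.009],87)
E
```

```text
[-0.265  0.471  0.049  2.006 -0.038  0.664  1.327]
level turn deg [-0.07  0.05  0.  ]
86.95354519950945
(array([256., 176.]), array([0.4697, 0.0899]), array([0.0792, 0.0338]), -3.1)
t 57.82 at [0.4724 0.0885 0.1264] delta mm [   0.6   -0.  -135.4] yawturn 0.0 F [-0.2 -0.5  0.1]
```

The tin is still square on the counter, and the posture has been reset (q3≈0.05). I'll regrasp it, tilt over the left slot where that worked before, then slide right.

Request:
{"name": "servo_tool", "arguments": {
  "steps": [
    [0,0,0,0,0,-0.035,0.3],
    [0,0,0,0,0,-0.04,0.3],
    [0,0,0,0,0,-0.035,0.3],
    [0,0,0,0,0,-0.018,0.3],
    [0,0,0,0,0,-0.006,0.3],
    [0,0,0,0,0,0,0.3],
    [0,0,0,0,0,0,1],
    [0,0,0,0,0,0,1]
  ]
}}

```text
clock: 58.48
eef_pos: [0.4737, 0.0891, -0.0062]
eef_rot: [0.025, 1.0, 0.001, 0.002]
wrist_force: [-0.1, 0.7, -0.3]
finger_gap: 0.429
grip_force: 0.0
```

Request:
{"name": "servo_tool", "arguments": {
  "steps": [
    [0,0,0,0,0,0,1],
    [0,0,0,0,0,0,1],
    [0,0,0,0,0,0,1],
    [0,0,0,0,0,0,1]
  ]
}}

```text
clock: 58.82
eef_pos: [0.4738, 0.0892, -0.0059]
eef_rot: [0.025, 1.0, 0.001, 0.002]
wrist_force: [0.5, 0.2, 7.4]
finger_gap: 0.403
grip_force: 61.3
```

Request:
{"name": "servo_tool", "arguments": {
  "steps": [
    [0,0,0,0,0,0.03,1],
    [0,0,0,0,0,0.04,1],
    [0,0,0,0,0,0.04,1],
    [0,0,0,0,0,0.04,1],
    [0,0,0,0,0,0.02,1],
    [0,0,0,0,0,0,1]
  ]
}}

```text
clock: 59.32
eef_pos: [0.4759, 0.0895, 0.1679]
eef_rot: [0.025, 1.0, 0.002, 0.007]
wrist_force: [1.0, 0.9, -1.8]
finger_gap: 0.407
grip_force: 60.8
```

Request:
{"name": "servo_tool", "arguments": {
  "steps": [
    [0,0,-0.1,0.021,0.021,0,1],
    [0,0,-0.1,0.021,0.021,0,1],
    [0,0,-0.1,0.021,0.021,0,1],
    [0,0,-0.1,0.021,0.021,0,1],
    [0,0,-0.1,0.021,0.021,0,1],
    [0,0,-0.1,0.021,0.021,0,1],
    [0,0,-0.1,0.021,0.021,0,1],
    [0,0,-0.1,0.021,0.021,0,1]
  ]
}}

```text
clock: 59.98
eef_pos: [0.6403, 0.2575, 0.1609]
eef_rot: [0.032, 0.999, 0.0, -0.001]
wrist_force: [0.6, -0.7, -0.9]
finger_gap: 0.405
grip_force: 60.7
```

Request:
{"name": "servo_tool", "arguments": {
  "steps": [
    [-0.38,-6,0,0,0,0,1],
    [-0.38,-6,0,0,0,0,1],
    [-0.38,-6,0,0,0,0,1],
    [-0.38,-6,0,0,0,0,1],
    [-0.38,-6,0,0,0,0,1],
    [0,0,0,0,0,0,1],
    [0,0,0,0,0,0,1]
  ]
}}

```text
clock: 60.57
eef_pos: [0.6364, 0.2585, 0.1595]
eef_rot: [0.028, 0.966, -0.009, 0.257]
wrist_force: [0.6, -0.9, -1.6]
finger_gap: 0.408
grip_force: 60.7
```

```bash
python3 - <<'E'
from h import *
s=robot.state(); print(s["qpos"].round(3)); stand(-.078,.0445,.013)
E
```

```text
[-0.81   0.595  0.395  1.849  0.213  0.3    0.795]
t 60.57 delta mm [  -5.8 -157.8 -110. ] local x,y,h [ 95.5  79.9 110.6] rotvec deg [ 0.1 -0.3 -0.4] F loc [-0.2 -0.8 -1.7] gap 0.408 60.7449996471405
```

Request:
{"name": "servo_tool", "arguments": {
  "steps": [
    [0,0,0,-0.0006,-0.0158,0,1],
    [0,0,0,-0.0006,-0.0158,0,1],
    [0,0,0,-0.0006,-0.0158,0,1],
    [0,0,0,-0.0006,-0.0158,0,1],
    [0,0,0,-0.0006,-0.0158,0,1],
    [0,0,0,-0.0006,-0.0158,0,1],
    [0,0,0,-0.0006,-0.0158,0,1],
    [0,0,0,-0.0006,-0.0158,0,1]
  ]
}}

```text
clock: 61.23
eef_pos: [0.6373, 0.128, 0.163]
eef_rot: [0.032, 0.965, -0.008, 0.26]
wrist_force: [-0.3, -0.4, -2.1]
finger_gap: 0.405
grip_force: 60.7
```

Request:
{"name": "servo_tool", "arguments": {
  "steps": [
    [0,0,0,-0.0006,-0.0158,0,1],
    [0,0,0,-0.0006,-0.0158,0,1],
    [0,0,0,0,0,0,1],
    [0,0,0,0,0,0,1]
  ]
}}

```text
clock: 61.57
eef_pos: [0.6359, 0.0963, 0.1631]
eef_rot: [0.033, 0.965, -0.008, 0.26]
wrist_force: [-0.1, -0.0, -0.6]
finger_gap: 0.407
grip_force: 60.8
```

```bash
python3 - <<'E'
from h import *
s=robot.state(); print(s["qpos"].round(3)); stand(-.078,.0445,.013)
E
```

```text
[-0.44   0.498  0.249  2.008  0.265  0.15   0.998]
t 61.57 delta mm [  -5.3    4.4 -113.6] local x,y,h [106.1 -82.  108.6] rotvec deg [-0.1  0.2  0.1] F loc [-0.4 -0.  -0.5] gap 0.407 60.75918674468994
```

Request:
{"name": "servo_tool", "arguments": {
  "steps": [
    [0,0,0,0,0,-0.015,1],
    [0,0,0,0,0,-0.015,1],
    [0,0,0,0,0,-0.015,1],
    [0,0,0,0,0,-0.015,1],
    [0,0,0,0,0,0,1],
    [0,0,0,0,0,0,1]
  ]
}}

```text
clock: 62.07
eef_pos: [0.6371, 0.1012, 0.1055]
eef_rot: [0.03, 0.966, -0.008, 0.256]
wrist_force: [-0.1, -0.4, -1.8]
finger_gap: 0.402
grip_force: 60.7
```

```bash
python3 - <<'E'
from h import *
s=robot.state(); print(s["qpos"].round(3)); stand(-.078,.0445,.013)
E
```

```text
[-0.464  0.603  0.281  2.047  0.328  0.015  0.911]
t 62.07 delta mm [ -6.5  -0.5 -56. ] local x,y,h [ 78.1 -77.1  58.3] rotvec deg [-0.  -0.3 -0.2] F loc [-0.9 -0.4 -1.6] gap 0.402 60.71272373199463
```

Request:
{"name": "servo_tool", "arguments": {
  "steps": [
    [0,0,0,-0.0015,0,-0.01,1],
    [0,0,0,-0.0015,0,-0.01,1],
    [0,0,0,-0.0015,0,-0.01,1],
    [0,0,0,-0.0015,0,-0.01,1],
    [0,0,0,0,0,0,1],
    [0,0,0,0,0,0,1]
  ]
}}

```text
clock: 62.57
eef_pos: [0.6398, 0.104, 0.0804]
eef_rot: [0.032, 0.969, -0.011, 0.244]
wrist_force: [0.2, 1.1, -0.8]
finger_gap: 0.408
grip_force: 60.7
```

```bash
python3 - <<'E'
from h import *
s=robot.state(); print(s["qpos"].round(3)); stand(-.078,.0445,.013)
E
```

```text
[-0.452  0.651  0.26   2.032  0.858  0.015  0.37 ]
t 62.57 delta mm [ -9.2  -3.4 -30.9] local x,y,h [ 67.7 -74.   35.3] rotvec deg [ 0.3 -1.7  0.1] F loc [-0.3  1.1 -0.8] gap 0.408 60.73192834854126
```

Request:
{"name": "servo_tool", "arguments": {
  "steps": [
    [0.1,-0.5,0,-0.002,-0.001,-0.004,1],
    [0.1,-0.5,0,-0.002,-0.001,-0.004,1],
    [0.1,-0.5,0,-0.002,-0.001,-0.004,1],
    [0,-0.5,0,-0.002,0,-0.004,1],
    [0,0,0,-0.001,0,-0.004,1],
    [0,0,0,0,0,-0.004,1],
    [0,0,0,0,0,0,1],
    [0,0,0,0,0,0,1]
  ]
}}

```text
clock: 63.23
eef_pos: [0.6353, 0.1018, 0.0667]
eef_rot: [0.034, 0.969, -0.014, 0.243]
wrist_force: [0.1, -0.2, -1.2]
finger_gap: 0.408
grip_force: 60.7
```

```bash
python3 - <<'E'
from h import *
s=robot.state(); print(s["qpos"].round(3)); stand(-.078,.0445,.013)
E
```

```text
[-0.33   0.658  0.076  2.045  1.734  0.128 -0.487]
t 63.23 delta mm [ -4.7  -1.1 -17.2] local x,y,h [ 57.1 -76.6  25.6] rotvec deg [ 0.4 -1.9  0.4] F loc [-0.5 -0.2 -1.1] gap 0.408 60.72931408882141
```

The arm has swung to the right branch: q5 is 1.73 and q6 is rising. I'll continue down.

Request:
{"name": "servo_tool", "arguments": {
  "steps": [
    [0.1,-0.5,0.1,-0.001,0,-0.004,1],
    [0.1,-0.5,0.1,-0.001,0,-0.004,1],
    [0.1,-0.5,0.1,-0.001,0,-0.004,1],
    [0.1,-0.5,0.1,-0.001,0,-0.004,1],
    [0,0,0,0,0,0,1],
    [0,0,0,0,0,0,1]
  ]
}}

```text
clock: 63.73
eef_pos: [0.631, 0.1015, 0.0501]
eef_rot: [0.032, 0.965, -0.01, 0.259]
wrist_force: [-0.5, -0.5, -1.1]
finger_gap: 0.403
grip_force: 60.7
```

```bash
python3 - <<'E'
from h import *
s=robot.state(); print(s["qpos"].round(3)); stand(-.078,.0445,.0)
E
```

```text
[-0.162  0.692 -0.178  2.089  2.018  0.312 -0.731]
t 63.73 delta mm [  6.1  -1.3 -11.9] local x,y,h [ 45.1 -77.1  13.4] rotvec deg [ 0.1 -0.   0. ] F loc [-0.9 -0.5 -0.7] gap 0.403 60.73016166687012
```

Request:
{"name": "servo_tool", "arguments": {
  "steps": [
    [0,0,0,0.0025,-0.0005,-0.0043,1],
    [0,0,0,0.0025,0,-0.0043,1],
    [0,0,0,0.0025,0,-0.0043,1],
    [0,0,0,0,0,0,1],
    [0,0,0,0.001,0,-0.0017,1],
    [0,0,0,0,0,0,1],
    [0,0,0,0,0,0,1]
  ]
}}

```text
clock: 64.32
eef_pos: [0.6394, 0.1015, 0.0353]
eef_rot: [0.032, 0.965, -0.009, 0.259]
wrist_force: [-0.0, 0.3, -1.4]
finger_gap: 0.406
grip_force: 60.7
```

```bash
python3 - <<'E'
from h import *
stand(-.078,.0445,-.006)
E
```

```text
t 64.32 delta mm [ 0.7 -1.5 -2.2] local x,y,h [ 44.9 -76.6  -3.7] rotvec deg [ 0.1  0.  -0. ] F loc [-0.8  0.3 -1.2] gap 0.406 60.73019742965698
```

Request:
{"name": "servo_tool", "arguments": {
  "steps": [
    [0,0,0,0.001,0,-0.0017,1],
    [0,0,0,0,0,0,1],
    [0,0,0,0,0,0,1]
  ]
}}

```text
clock: 64.57
eef_pos: [0.6405, 0.1015, 0.0337]
eef_rot: [0.032, 0.965, -0.009, 0.259]
wrist_force: [-0.2, 0.0, -0.7]
finger_gap: 0.404
grip_force: 60.7
```

```bash
python3 - <<'E'
from h import *
stand(-.078,.0445,-.006)
E
```

```text
t 64.57 delta mm [-0.4 -1.4 -0.6] local x,y,h [ 45.1 -76.5  -5.6] rotvec deg [ 0.1  0.  -0. ] F loc [-0.5  0.  -0.5] gap 0.404 60.729782581329346
```

Request:
{"name": "servo_tool", "arguments": {
  "steps": [
    [0,0,0,0.0012,-0.0005,-0.0021,1],
    [0,0,0,0,0,0,1],
    [0,0,0,0,0,0,1]
  ]
}}

```text
clock: 64.82
eef_pos: [0.6407, 0.1016, 0.0333]
eef_rot: [0.031, 0.965, -0.009, 0.26]
wrist_force: [-9.4, -0.4, 12.6]
finger_gap: 0.403
grip_force: 62.7
```

```bash
python3 - <<'E'
from h import *
stand(-.078,.0445,-.006)
E
```

```text
t 64.82 delta mm [-0.6 -1.5 -0.3] local x,y,h [ 45.1 -76.4  -6. ] rotvec deg [ 0.   0.1 -0.1] F loc [-1.8 -1.  15.6] gap 0.403 62.66918063163757
```

Request:
{"name": "servo_tool", "arguments": {
  "steps": [
    [0,0,0,-0.0017,0,-0.001,1],
    [0,0,0,0,0,0,1],
    [0,0,0,-0.0017,0,-0.001,1],
    [0,0,0,0,0,0,1],
    [0,0,0,0,0,0,1]
  ]
}}

```text
clock: 65.23
eef_pos: [0.6408, 0.1016, 0.0334]
eef_rot: [0.031, 0.964, -0.009, 0.263]
wrist_force: [-4.4, 0.1, 13.2]
finger_gap: 0.403
grip_force: 62.6
```

```bash
python3 - <<'E'
from h import *
stand(-.078,.0405,-.006)
E
```

```text
t 65.23 delta mm [-4.2 -1.3 -2.3] local x,y,h [ 45.2 -76.4  -6. ] rotvec deg [ 0.1  0.5 -0. ] F loc [ 2.8 -0.2 13.6] gap 0.403 62.61174201965332
```

Request:
{"name": "servo_tool", "arguments": {
  "steps": [
    [0,0,0,-0.0017,0,-0.001,1],
    [0,0,0,0,0,0,1],
    [0,0,0,0,0,0,1]
  ]
}}

```text
clock: 65.48
eef_pos: [0.6409, 0.1015, 0.0334]
eef_rot: [0.031, 0.964, -0.009, 0.265]
wrist_force: [-2.5, -0.4, 14.4]
finger_gap: 0.399
grip_force: 62.5
```

```bash
python3 - <<'E'
from h import *
stand(-.078,.0405,-.006)
E
```

```text
t 65.48 delta mm [-4.3 -1.3 -2.4] local x,y,h [ 45.3 -76.5  -6. ] rotvec deg [ 0.1  0.7 -0. ] F loc [ 5.  -0.5 13.7] gap 0.399 62.52035737037659
```

Request:
{"name": "servo_tool", "arguments": {
  "steps": [
    [0,0,0,-0.0006,0,0.001,1],
    [0,0,0,-0.0017,0,-0.001,1],
    [0,0,0,0,0,0,1],
    [0,0,0,0,0,0,1]
  ]
}}

```text
clock: 65.82
eef_pos: [0.6389, 0.1014, 0.0324]
eef_rot: [0.032, 0.964, -0.009, 0.264]
wrist_force: [1.4, 0.8, 9.6]
finger_gap: 0.407
grip_force: 61.8
```

```bash
python3 - <<'E'
from h import *
stand(-.078,.0405,-.006)
E
```

```text
t 65.82 delta mm [-2.2 -1.1 -1.3] local x,y,h [ 43.  -76.8  -6. ] rotvec deg [0.1 0.6 0. ] F loc [6.  0.9 7.6] gap 0.407 61.756439208984375
```

Request:
{"name": "servo_tool", "arguments": {
  "steps": [
    [0,0,0,-0.0012,0,-0.0005,1],
    [0,0,0,0,0,0,1],
    [0,0,0,0,0,0,1]
  ]
}}

```text
clock: 66.07
eef_pos: [0.6389, 0.1014, 0.0324]
eef_rot: [0.032, 0.964, -0.009, 0.265]
wrist_force: [4.7, 0.1, 9.4]
finger_gap: 0.405
grip_force: 61.5
```

```bash
python3 - <<'E'
from h import *
stand(-.078,.0405,-.006)
E
```

```text
t 66.07 delta mm [-2.2 -1.1 -1.4] local x,y,h [ 43.1 -76.8  -5.9] rotvec deg [0.1 0.8 0. ] F loc [8.7 0.4 5.8] gap 0.405 61.52858018875122
```

At the lip: it stopped moving with 8.7 N along the slope. I'll release, retract and check everything from the viewing pose.

Request:
{"name": "servo_tool", "arguments": {
  "steps": [
    [0,0,0,0,0,0,0.4],
    [0,0,0,0,0,0,0.4],
    [0,0,0,0,0,0,0.4],
    [0,0,0,0,0,0,0.4],
    [0,0,0,-0.008,0,0.0139,0.4],
    [0,0,0,-0.01,0,0.0173,0.4],
    [0,0,0,-0.01,0,0.0173,0.4],
    [0,0,0,-0.01,0,0.0173,0.4]
  ]
}}

```text
clock: 66.73
eef_pos: [0.5936, 0.1007, 0.0935]
eef_rot: [0.032, 0.966, -0.009, 0.258]
wrist_force: [-0.5, 0.3, -0.1]
finger_gap: 0.603
grip_force: 0.0
```

Request:
{"name": "servo_tool", "arguments": {
  "steps": [
    [0,0,0,0,0,0.03,0.4],
    [0,0,0,0,0,0.03,0.4],
    [0.25,3.5,0,0,0,0.02,0.4],
    [0.25,3.5,0,0,0,0.02,0.4],
    [0.25,3.5,0,0,0,0.01,0.4],
    [0.25,3.5,0,0,0,0,0.4],
    [0.25,3.5,0,0,0,0,0.4],
    [0.25,3.5,0,0,0,0,0.4]
  ]
}}

```text
clock: 67.4
eef_pos: [0.6011, 0.0904, 0.1433]
eef_rot: [0.035, 0.99, -0.021, 0.138]
wrist_force: [0.3, -1.3, -0.7]
finger_gap: 0.6
grip_force: 0.0
```

Request:
{"name": "servo_tool", "arguments": {
  "steps": [
    [0.25,3.5,0,0,0,0,0.4],
    [0.25,3.5,0,0,0,0,0.4],
    [0,2,0,0,0,0,0.4],
    [0,0,0,0,0,0,0.4],
    [0,0,0,0,0,0,0.4]
  ]
}}

```text
clock: 67.82
eef_pos: [0.6017, 0.0902, 0.1425]
eef_rot: [0.035, 0.997, -0.02, 0.061]
wrist_force: [0.1, 0.6, -0.1]
finger_gap: 0.598
grip_force: 0.0
```

```bash
python3 - <<'E'
from h import *
s=robot.state(); print(s["qpos"].round(3)); level(); d([.741,.12,.26],90)
E
```

```text
[ 0.128  0.629 -0.562  1.732  0.554  0.831  0.802]
level turn deg [2.49 6.92 0.  ]
t 67.82 at [0.6017 0.0902 0.1425] delta mm [139.3  29.8 117.5] yawturn 4.1 F [ 0.1  0.6 -0.1]
```

Request:
{"name": "servo_tool", "arguments": {
  "steps": [
    [0.8,2.3,0,0.005,0,0.02,0.4],
    [0.8,2.3,0,0.005,0,0.02,0.4],
    [0.8,2.3,0,0.005,0,0.02,0.4],
    [0,0,1,0.025,0.006,0.012,0.4],
    [0,0,1,0.025,0.006,0.012,0.4],
    [0,0,1,0.025,0.006,0.012,0.4],
    [0,0,1,0.025,0.006,0.012,0.4],
    [0,0,0,0.025,0.006,0.012,0.4]
  ]
}}

```text
clock: 68.48
eef_pos: [0.7423, 0.1211, 0.2636]
eef_rot: [-0.001, 1.0, -0.002, 0.001]
wrist_force: [0.9, 0.2, -0.1]
finger_gap: 0.596
grip_force: 0.0
```

Request:
{"name": "servo_tool", "arguments": {
  "steps": [
    [0,0,0,0,0,0,0.4],
    [0,0,0,0,0,0,0.4],
    [0,0,0,0,0,0,0.4]
  ]
}}

```text
clock: 68.73
eef_pos: [0.7408, 0.1212, 0.2624]
eef_rot: [-0.001, 1.0, -0.001, -0.0]
wrist_force: [0.6, -0.3, -0.3]
finger_gap: 0.597
grip_force: 0.0
```

```bash
python3 - <<'E'
from h import *
level(); d([.741,.12,.26],90)
im,cam=grab("wrist","w20"); b,c2=grab("scene","s20"); t,c3=grab("top","t20")
z=np.load("pics/standpose.npz"); o,x,y,n=[z[k] for k in "oxyn"]
# tin top faces: plane 30 mm above shelf
for nm,i,c in (("wrist",im,cam),("top",t,c3)):
  for q in tins(i,c,58 if nm=="wrist" else 47,60,80,z=.06): pass
cs=b[120:270,130:380]; A=cv2.resize(im[:,:,::-1],(400,300)); B=cv2.resize(cs[:,:,::-1],(400,240),interpolation=cv2.INTER_CUBIC); C=t[120:300,80:380][:,:,::-1]
W=np.zeros((600,800,3),np.uint8); W[:384,:512]=im[:,:,::-1]; W[384:384+216,0:360]=cv2.resize(cs[:,:,::-1],(360,216)); W[384:564,370:670]=C
cv2.imwrite("pics/fin.png",W)
E
```

```text
level turn deg [ 0.16 -0.02  0.  ]
t 68.73 at [0.7408 0.1212 0.2624] delta mm [ 0.2 -1.2 -2.4] yawturn -0.1 F [ 0.6 -0.3 -0.3]
```

View pics/fin.png

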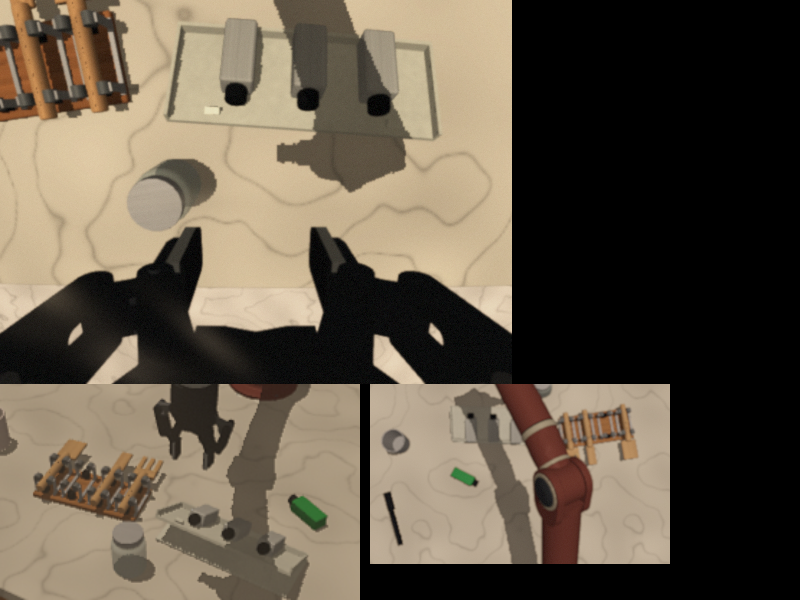

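The final view shows all three tins side by side on the shelf, with caps up-slope at (236,95), (308,99) and (378,104). The three tools sit in clip0, clip1 and clip3, and the look-alikes are untouched. One quick numeric check before handing in.

```bash
python3 - <<'E'
from h import *
im,cam=grab("wrist"); z=np.load("pics/standpose.npz"); o,x,y,n=[z[k] for k in "oxyn"]
v=cv2.cvtColor(im,cv2.COLOR_RGB2HSV)[...,2]; m=np.zeros(v.shape,bool); m[75:125,200:410]=v[75:125,200:410]<48
for px in comps(m,150):
    b=px[px[:,1]>px[:,1].max()-3]; P=cast([px.mean(0),b.mean(0)],cam,n@(o+.015*n),n)-o; print(len(px),px.mean(0).round(1),"cap local mm",(np.c_[P@x,P@y]*1000).round(1).tolist())
h=cv2.cvtColor(im,cv2.COLOR_RGB2HSV).astype(int)
g=cv2.Canny(im[15:100,200:410],40,90); L=cv2.HoughLinesP(g,1,np.pi/360,18,minLineLength=30,maxLineGap=4)
if L is not None:
    for l in L[:,0]:
        p=cast([(l[0]+200,l[1]+15),(l[2]+200,l[3]+15)],cam,n@(o+.03*n),n)-o; a,b=p@x,p@y
        if abs(a[1]-a[0])>.03: print("edge y",(b.mean()*1000).round(),"ang",np.degrees(np.arctan((b[1]-b[0])/(a[1]-a[0]))).round(1),"x",(a*1000).round())
E
```

```text
409 [236.7  93.4] cap local mm [[87.4, -76.3], [98.3, -74.8]]
431 [309.   98.1] cap local mm [[86.9, 1.3], [98.5, 1.6]]
459 [378.9 103.9] cap local mm [[87.4, 77.5], [99.4, 75.6]]
edge y -60.0 ang -0.1 x [89. 19.]
edge y -94.0 ang -0.5 x [80. 26.]
edge y 17.0 ang -0.4 x [ 4. 66.]
edge y 67.0 ang 18.0 x [11. 73.]
```

```bash
python3 -c "
from plant import robot
print(robot.hand_in())"
```

```text
the job is handed in; nothing more can be done
None
```

The job is handed in: fork, spatula and turner are pressed into clip0, clip1 and clip3, and all three tins lie cap-up against the lip with caps level to about 0.5 mm. I saw no sign that the canister, mug, salt jar or look-alikes were disturbed.

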